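# Lock the levelling screw of the bench centres

## Task

The bench centres have just been levelled: now lock the front levelling screw. Swing the lower spanner, which is on the lock nut, clockwise until you feel the nut bear on the lug, then squeeze the two spanner handles towards each other to nip the nut up firmly (about 1.7 N m, some 15 N on each handle and never over 35 N). The upper spanner, on the screw itself, must be held where it is, within a few degrees, so that the setting is not lost; leave both spanners on, let go, and do not disturb anything else.

Things in the scene. Friction and masses are not known exactly. Their poses are not given: they have to be found in the camera images.
- screw_axis (a point): Axis of the upright M16 levelling screw (hex head 24 mm) in the front lug of the red bench centres; point in the upper spanner's ring, 58.5 mm above the bench. Both spanners turn about this vertical. Lug 50 mm wide, top 40 mm above the bench; the bed's front face is 60 mm beyond the axis, its top 73 mm high. x axis: from the upper handle's end towards the screw.
- adj_screw: The screw with the upper spanner, fixed on its head: steel ring spanner, ring 38 mm across, flat straight handle 14 mm wide, 7 mm thick, 55 to 62 mm above the bench, ending 182 mm from the axis. Origin: screw axis, on the bench; x axis along the handle towards the screw. Stiff in its lug: a push under 4 N at 110 mm from the axis does not move it, more turns it.
- screw_grip (a point): Where to hold the upper spanner: centre line of its handle, 110 mm from the screw axis, 58.5 mm above the bench.
- screw_end (a point): Round end of the upper handle, 172 mm from the screw axis; it must stay within 10 mm of its start throughout.
- nut_spanner: The lower spanner, fixed on the lock nut: same pattern, handle 14 mm wide, 7 mm thick, 41 to 48 mm above the bench, so it passes 7 mm under the upper one; ends 182 mm from the axis. Origin: screw axis, on the bench; x axis along the handle towards the screw. At the start it lies 0.75 to 1.35 rad counter-clockwise (from above) of the upper handle.
- nut_grip (a point): Where to push or hold the lower spanner: centre line of its handle, 110 mm from the screw axis, 44.5 mm above the bench. Clockwise (from above), towards the upper handle, tightens. It runs with 2 N here until the nut bears, 0.26 to 0.46 rad short of lying under the upper handle (differs each time; the two handles then span 42 to 65 mm here).
- nut_hex (a point): Centre of the lock nut (hex 24 mm, 8.5 mm high) in the lower ring, 45.5 mm above the bench; turns with the lower spanner. Its x axis is along that of washer once it bears. Bearing, it takes the screw along if pushed alone with over 4 N at 110 mm; with the upper handle held it bites at 7, then 10, then 13 N at 110 mm, over 0.2 rad in all, then goes solid.
- washer (a point): Centre of the 33 mm washer under the nut, 40.6 mm above the bench. It keeps still with the screw (x axis along that of screw_axis) while the nut runs, and is dragged clockwise with the nut as this bites: 0.125 to 0.2 rad when tight.
- level_mid (a point): Centre of the 40 x 150 x 30 mm machinist's level lying on the bed of the bench centres, behind the screw. Leave alone.
- v_block_mid (a point): Centre of a steel V-block, 50 x 70 x 42 mm, beside the screw. Leave alone.
- grease_tin_mid (a point): Centre of a round tin, 60 mm across, 36 mm high. Leave alone.
- chuck_key_mid (a point): Centre of a chuck key lying flat, 95 mm long with a 120 mm crossbar, 18 mm high. Leave alone.
- spare_nut_mid (a point): Centre of a spare hex nut, 30 mm across flats, 16 mm high, lying flat. Leave alone.
- oil_bottle_mid (a point): Half-way up a plastic oil bottle, 62 mm across, 180 mm high, far to one side. Leave alone.
- caliper_mid (a point): Middle of a steel caliper lying flat, 210 mm long. Leave alone.

How it is judged:
At the end, for the whole second after the job is handed in: The nut is tight: it bears on its washer (nut within 0.05 rad of its seat) and has dragged it at least 0.125 rad round relative to the screw (which takes 1.4 N m); the end of the screw's spanner is within 10 mm of where it was (angle between the x axis of washer and the x axis of screw_axis, either way round above 0.125 rad and angle between the x axis of nut_hex and the x axis of washer, either way round below 0.05 rad and distance of screw_end from where it was at the start of the episode below 0.01 m); the robot touches nothing.
It fails at once if the screw was turned: the end of its spanner shifted by more than 10 mm (distance of screw_end from where it was at the start of the episode above 0.01 m).
It fails at once if a spanner was forced: more than 35 N from the gripper on one of them (contact force between any of the fingers, the arm and nut_spanner above 35 N or contact force between any of the fingers, the arm and adj_screw_c2 above 35 N).
It fails at once if a bystander was pushed by more than 20 mm (distance of any of level_mid, v_block_mid, grease_tin_mid, chuck_key_mid, spare_nut_mid, oil_bottle_mid, caliper_mid from where it was at the start of the episode above 0.02 m).
It also fails if it takes over 72 s, if anything falls off the work surface, if the arm or the gripper's body presses on something with over 40 N, if the wrist force passes 120 N, or if a joint passes its speed limit or range.

## Robot

A 6-joint arm with a two-finger parallel gripper is mounted at the origin on the work surface. World frame = base frame: x ahead of the robot, y to its left, z up, the work surface at z = 0. Lengths are in m, angles in rad, forces in N, time in s.
With the tool pointing down it reaches from about 0.35 to 0.775 m from the base axis. Payload 7.3 kg.
Tool frame: the origin (TCP) lies midway between the tips of the shut fingers; the grasp point (between the pads) lies 19 mm behind it; z points along the fingers, y is the direction in which the jaws open and shut (so a half turn about z gives the same grasp; the last joint's range is limited). The gripper opens to 92 mm and grips with 3 to 60 N. Pads are 19 mm wide; open, the fingers measure 130 mm over their backs; the gripper's body (75 mm by 190 mm) begins 47 mm behind the grasp point.
Start: joints at [-1.257, 0.342, 1.524, -0, 1.275, -0.146], TCP at [0.233, -0.47, 0.227] pointing down, gripper open.
Joint ranges: [-2.53, 2.53], [-0.77, 2.02], [0.04, 2.7], [-1, 4.14], [0.28, 2.66], [-3.11, 3.11]. Speed limits (rad/s): [2.57, 2.57, 3.14, 3.14, 3.14, 3.14].

## Interface

Orientations are given as a unit quaternion [w, x, y, z].
In Python, from workcell import readout, viewer, r gives the robot as it stands.
- The arm moves only by the shell command python3 -m pendant 'ROWS'. ROWS is JSON, one flat list of numbers, 7 for each row, row after row: the turn, a rotation vector about the tool's x, y, z in degrees, then the shift along the tool's x, y, z in m, then the finger opening in m, from 0 to 0.0918. A call has 1 to 20 rows; each row is the pose to reach, as a shift and turn from the pose measured when the call began, along the tool's axes at that moment; what a row does not reach only later rows make up. A row lasts 1/8 s, in which the tool goes at most 62.5 mm and 10.7 degrees, less where a joint would pass 70% of its speed; a pose out of reach is approached as far as the arm can. A call with a gripper value outside its range is refused whole. The fingers move at their own pace and stop on an object; the grip force is fixed at half the most. Time passes only in rows, so rows that repeat a pose let the fingers close. It gives the time, the measured TCP pose, the force and the opening at its end, in the units of the state.
- readout.get_state(): the state, without advancing time (a new reading comes with each control period).
- viewer.read_camera(name): name is "side" or "top" or "wrist"; returns the picture (420x560x3 uint8, red, green, blue); there is no depth.
- viewer.get_calibration(name): a dict with "mtx" (3x3 intrinsics, pixels), "T" (4x4, takes a point from camera to world coordinates). Camera axes: x right, y down, z forward; pixel columns grow to the right and rows downward; lengths in m; the calibration is good to about 2 mm. The wrist camera is an equidistant fisheye: a pixel r from the principal point sees the ray r / f radians off the axis. A picture is of the moment at which its call begins: read the wrist's pose just before it. get_calibration takes no time and is no camera call; for the wrist camera it gives the pose at the moment of the call.
- r.hand_in(): hands the job in, once; it reports no verdict.
The state is a dict: "t": time; "qpos": joint angles; "qvel": joint speeds; "joint_torque": joint torques, N m; "position": TCP position; "eef_rot": TCP orientation; "contact_force": force on the tool from outside, world axes, zero at the start; "moment": the same for the moment, N m; "width": opening from 0.0 (shut) to 1.0 (fully open).
Only numpy, scipy, OpenCV 4.12 (cv2) and the standard library are available. Lean on these libraries where they do the work, as an engineer would, in place of code of your own. Each camera call takes 0.05 s, during which the arm holds its last target. There are 200 camera calls.

## Working session

There is one attempt and no reset: what is moved stays moved. The work goes in short steps, Python scripts to look and compute and a shell command to move; the robot and the scene stay as the last step left them, time stands still between calls to the robot, and variables do not carry over. Pictures are saved under pics/ and viewed, about 8 in all and at most 12, crops included, and the job is handed in when it is done.

```bash
mkdir -p pics; cat > h.py <<'E'
import numpy as np,cv2
from workcell import readout,viewer,r
def save(n,f):
    im=viewer.read_camera(n); cv2.imwrite('pics/'+f,im[:,:,::-1]); return im
E
python3 - <<'E'
from h import *
s=readout.get_state();print({k:np.round(v,3).tolist() for k,v in s.items()})
for n in('top','side','wrist'):
    save(n,n+'0.png');c=viewer.get_calibration(n);print(n,np.round(c['mtx'],1).tolist(),np.round(c['T'],3).tolist())
a=cv2.imread('pics/top0.png');b=cv2.imread('pics/side0.png')
E
```

```text
{'t': 0.0, 'qpos': [-1.257, 0.343, 1.525, 0.0, 1.275, -0.146], 'qvel': [0.002, -0.0, -0.0, 0.001, 0.001, 0.001], 'joint_torque': [0.001, -43.124, -24.422, 0.072, 0.056, -0.0], 'position': [0.233, -0.47, 0.226], 'eef_rot': [-0.001, 0.974, 0.228, -0.0], 'contact_force': [0.229, 0.64, 0.245], 'moment': [-0.058, 0.003, -0.05], 'width': 1.0}
top [[546.3, 0.0, 284.6], [0.0, 546.3, 211.4], [0.0, 0.0, 1.0]] [[-0.004, -0.99, 0.141, 0.347], [-1.0, 0.004, -0.005, 0.003], [0.005, -0.141, -0.99, 1.615], [0.0, 0.0, 0.0, 1.0]]
side [[436.0, 0.0, 271.8], [0.0, 436.0, 206.9], [0.0, 0.0, 1.0]] [[-0.883, -0.339, 0.326, 0.046], [-0.47, 0.647, -0.6, 0.928], [-0.008, -0.683, -0.731, 1.23], [0.0, 0.0, 0.0, 1.0]]
wrist [[325.2, 0.0, 281.6], [0.0, 325.2, 210.8], [0.0, 0.0, 1.0]] [[0.444, -0.861, -0.247, 0.3], [-0.896, -0.427, -0.12, -0.437], [-0.002, 0.274, -0.962, 0.384], [0.0, 0.0, 0.0, 1.0]]
```

View pics/top0.png

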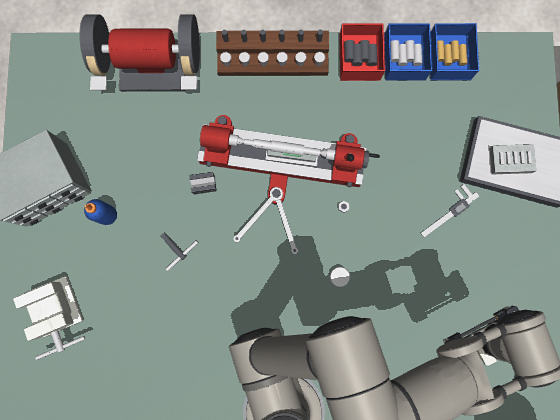

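View pics/side0.png

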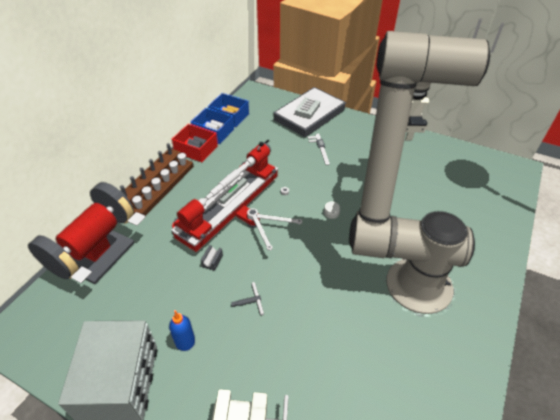

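The top view shows the screw at about (277,194). One handle ends at (237,239): the upper spanner, on the clockwise side. The other ends at (295,250): the lower spanner. The side view agrees. Next I'll measure both.

```bash
cat >> h.py <<'E'
def ray(n,uv,c=None):
    c=c or viewer.get_calibration(n);K=c['mtx'];T=np.array(c['T'])
    x=(uv[0]-K[0][2])/K[0][0];y=(uv[1]-K[1][2])/K[1][1]
    if n=='wrist':
        t=np.hypot(x,y);d=np.array([x/t*np.sin(t),y/t*np.sin(t),np.cos(t)]) if t else np.array([0,0,1.])
    else: d=np.array([x,y,1.])
    return T[:3,3],T[:3,:3]@(d/np.linalg.norm(d))
def onz(n,uv,z,c=None):
    o,d=ray(n,uv,c);return o+d*(z-o[2])/d[2]
def tri(a,b):
    (o,d),(p,e)=a,b
    s=np.linalg.lstsq(np.c_[d,-e],p-o,rcond=None)[0];A=o+s[0]*d;B=p+s[1]*e
    return (A+B)/2,np.linalg.norm(A-B)
E
python3 - <<'E'
from h import *
for nm,t,s in(('screw',(277,194),(253.5,213.5)),('endA',(237,239),(268.5,246.5)),('endB',(295,250),(298.5,221))):
    p,e=tri(ray('top',t),ray('side',s));print(nm,p.round(4),round(e,4),onz('top',t,.0585).round(4),onz('side',s,.0585).round(4))
a=cv2.imread('pics/top0.png')[170:270,200:360];b=cv2.imread('pics/side0.png')[180:280,210:340]
cv2.imwrite('pics/z0.png',np.hstack([cv2.resize(a,(448,280),interpolation=2),cv2.resize(b,(351,280),interpolation=2)]))
E
```

```text
screw [0.6194 0.0156 0.0453] 0.0037 [0.6189 0.0162 0.0585] [0.6112 0.0254 0.0585]
endA [0.4905 0.1315 0.0569] 0.0032 [0.4889 0.1307 0.0585] [0.4914 0.133  0.0585]
endB [ 0.4584 -0.0352  0.0369] 0.0003 [ 0.4568 -0.0347  0.0585] [ 0.4511 -0.0177  0.0585]
```

View pics/z0.png

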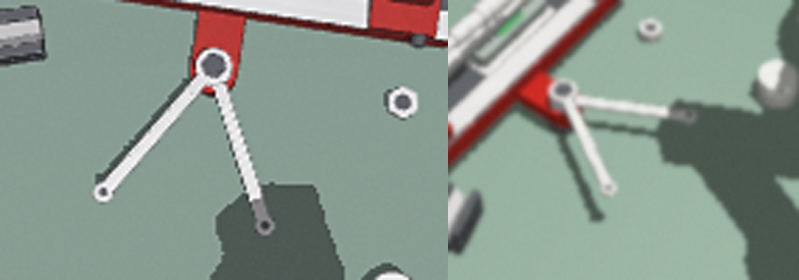

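Confirmed: A at (237,239) is the upper spanner (z about 0.057) and B is the lower. I'll move above them for a close wrist view.

```bash
cat >> h.py <<'E'
from scipy.spatial.transform import Rotation as R
def pose():
    s=readout.get_state();q=s['eef_rot'];return np.array(s['position']),R.from_quat([*q[1:],q[0]])
def rel(p,yaw):
    "tool pointing down, tool x at yaw deg -> row"
    c=np.cos(np.radians(yaw));k=np.sin(np.radians(yaw))
    G=R.from_matrix(np.array([[c,k,0],[k,-c,0],[0,0,-1]]))
    p0,R0=pose();return np.round(np.degrees((R0.inv()*G).as_rotvec()),2),np.round(R0.inv().apply(np.array(p)-p0),4)
def st():
    s=readout.get_state();p,q=pose();x=q.as_matrix()[:,0];print('t',round(s['t'],2),'p',p.round(4),'yaw',np.degrees(np.arctan2(x[1],x[0])).round(1),'F',np.round(s['contact_force'],2),'M',np.round(s['moment'],2),'w',round(s['width']*91.8,1))
E
python3 - <<'E'
from h import *
print(rel([.45,.03,.21],0))
E
```

```text
(array([-7.000e-02,  1.000e-02,  2.634e+01]), array([ 0.4165, -0.3519,  0.0167]))
```

```bash
python3 -m pendant '[0,0,9,0.05,-0.04,0.017,0.0918, 0,0,18,0.1,-0.08,0.017,0.0918, 0,0,26.3,0.2,-0.17,0.017,0.0918, 0,0,26.3,0.3,-0.25,0.017,0.0918, 0,0,26.3,0.4165,-0.352,0.017,0.0918, 0,0,26.3,0.4165,-0.352,0.017,0.0918, 0,0,26.3,0.4165,-0.352,0.017,0.0918, 0,0,26.3,0.4165,-0.352,0.017,0.0918, 0,0,26.3,0.4165,-0.352,0.017,0.0918, 0,0,26.3,0.4165,-0.352,0.017,0.0918, 0,0,26.3,0.4165,-0.352,0.017,0.0918]'
python3 - <<'E'
from h import *
st();c=viewer.get_calibration('wrist');im=save('wrist','w1.png');np.save('c1.npy',c['T']);print(np.round(c['T'],3).tolist());st()
E
```

```text
t: 1.52
position: [0.4495, 0.0299, 0.2094]
eef_rot: [-0.0, 1.0, 0.001, -0.001]
contact_force: [-0.6, -0.5, 0.5]
width: 0.998
t 1.52 p [0.4495 0.0299 0.2094] yaw 0.1 F [-0.58 -0.51  0.46] M [ 0.02  0.   -0.02] w 91.6
[[0.002, -0.961, -0.276, 0.525], [-1.0, -0.002, 0.001, 0.03], [-0.002, 0.276, -0.961, 0.367], [0.0, 0.0, 0.0, 1.0]]
t 1.57 p [0.4495 0.0294 0.2094] yaw 0.0 F [ 0.21 -0.2  -0.19] M [-0.04 -0.    0.03] w 92.0
```

View pics/w1.png

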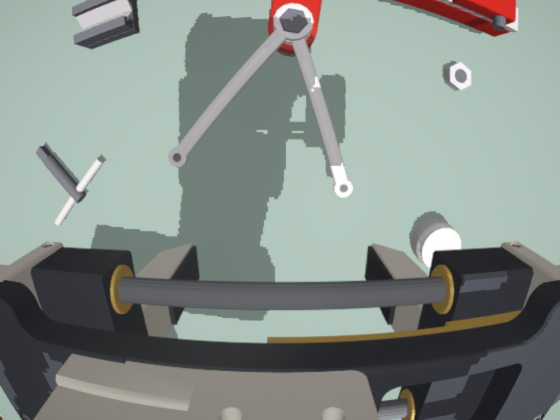

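The wrist view shows the screw hex at (293,22), the upper end hole at (177,157) and the lower end hole at (343,188).

```bash
python3 - <<'E'
from h import *
c=viewer.get_calibration('wrist');c['T']=np.load('c1.npy')
S=onz('wrist',(293,22),.066,c);A=onz('wrist',(177,157),.062,c);B=onz('wrist',(343,188),.048,c)
for n,t,w,z in(('screw',(276.3,193.7),(293,22),.066),('A',(236.9,238.8),(177,157),.062),('B',(294.7,250.4),(343,188),.048)):
    p,e=tri(ray('top',t),ray('wrist',w,c));print(n,'tri',p.round(4),round(e,4),'wrist',onz('wrist',w,z,c).round(4),'top',onz('top',t,z).round(4))
for P in(A,B):
    d=(P-S)[:2];print(np.degrees(np.arctan2(d[1],d[0]))%360,np.hypot(*d))
E
```

```text
screw tri [0.6199 0.0191 0.0592] 0.0019 wrist [0.6181 0.0202 0.066 ] top [0.6184 0.0181 0.066 ]
A tri [0.4902 0.1316 0.0612] 0.0026 wrist [0.4913 0.1322 0.062 ] top [0.4891 0.1307 0.062 ]
B tri [ 0.4564 -0.0336  0.0421] 0.0015 wrist [ 0.4572 -0.0318  0.048 ] top [ 0.4564 -0.0341  0.048 ]
138.5540928587508 0.16918830887515435
197.92010979890256 0.16910465154578044
```

```bash
cat >> h.py <<'E'
S=np.array([.6195,.019])
def at(th,r,off,z):
    a=np.radians(th);return [*(S+r*np.array([np.cos(a),np.sin(a)])+off*np.array([-np.sin(a),np.cos(a)])),z]
E
python3 - <<'E'
from h import *
for z in(.1,.03):print(rel(at(197.9,.12,.036,z),17.9))
E
```

```text
(array([ -0.06,   0.06, -17.89]), array([0.067 , 0.0816, 0.1093]))
(array([ -0.06,   0.06, -17.89]), array([0.0671, 0.0817, 0.1793]))
```

```bash
python3 -m pendant '[0,0,-9,0.03,0.04,0.04,0, 0,0,-17.9,0.067,0.082,0.09,0, 0,0,-17.9,0.067,0.082,0.11,0, 0,0,-17.9,0.067,0.082,0.11,0, 0,0,-17.9,0.067,0.082,0.11,0, 0,0,-17.9,0.067,0.082,0.11,0, 0,0,-17.9,0.067,0.082,0.13,0, 0,0,-17.9,0.067,0.082,0.155,0, 0,0,-17.9,0.067,0.082,0.179,0, 0,0,-17.9,0.067,0.082,0.179,0, 0,0,-17.9,0.067,0.082,0.179,0]'
python3 - <<'E'
from h import *
st();save('wrist','w2.png')
for th in (197.9,192,186,180,175,170,167):
    for o in (.026,):print(th,*rel(at(th,.12,o,.030),th-180))
E
```

```text
t: 2.95
position: [0.5172, -0.0524, 0.0318]
eef_rot: [-0.0, 0.988, 0.156, 0.001]
contact_force: [-0.6, -0.2, -0.2]
width: 0.005
t 2.95 p [ 0.5172 -0.0524  0.0318] yaw 17.9 F [-0.61 -0.23 -0.2 ] M [-0.03 -0.02 -0.04] w 0.4
197.9 [ 0.02 -0.09  0.03] [-0.0008 -0.0106  0.0019]
192 [ 0.02 -0.09  5.93] [-0.0028 -0.0231  0.0019]
186 [ 1.000e-02 -9.000e-02  1.193e+01] [-0.0035 -0.0359  0.0019]
180 [ 1.000e-02 -9.000e-02  1.793e+01] [-0.0029 -0.0487  0.0019]
175 [ 0.   -0.09 22.93] [-0.0014 -0.0593  0.0018]
170 [-0.   -0.09 27.93] [ 0.001  -0.0698  0.0018]
167 [-0.   -0.09 30.93] [ 0.0029 -0.0759  0.0018]
```

View pics/w2.png

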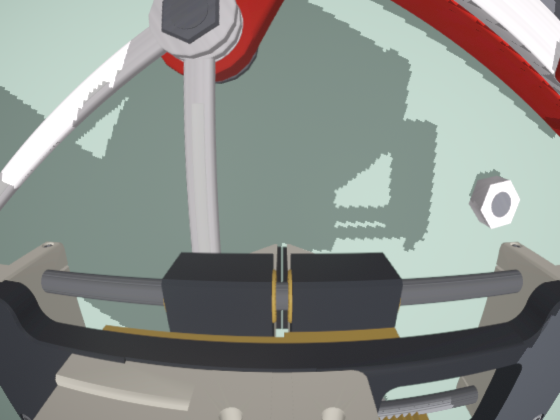

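Shut fingers stand just outside the lower handle (visible at x≈205, fingers centred at x≈283), with no contact. Now the swing.

```bash
python3 -m pendant '[0,0,0,-0.001,-0.006,0,0, 0,0,0,-0.001,-0.0106,0,0, 0,0,3,-0.002,-0.017,0,0, 0,0,6,-0.003,-0.023,0,0, 0,0,9,-0.0032,-0.0295,0,0, 0,0,12,-0.0035,-0.036,0,0, 0,0,15,-0.0032,-0.0424,0,0]'
python3 - <<'E'
from h import *
st();im=save('wrist','w3.png');c=viewer.get_calibration('wrist')
for th in (180,175,171,169,167):print(th,*rel(at(th,.12,.026,.030),th-180))
E
```

```text
t: 3.88
position: [0.501, -0.0129, 0.0321]
eef_rot: [0.0, 1.0, 0.025, 0.001]
contact_force: [-0.1, -1.3, 0.3]
width: 0.008
t 3.88 p [ 0.501  -0.0129  0.0321] yaw 2.9 F [-0.12 -1.29  0.25] M [-0.18  0.16  0.05] w 0.8
180 [-0.   -0.08  2.75] [-0.001  -0.0053  0.0021]
175 [-0.   -0.08  7.75] [-0.0023 -0.0159  0.0021]
171 [-1.000e-02 -8.000e-02  1.175e+01] [-0.0026 -0.0245  0.0021]
169 [-1.000e-02 -8.000e-02  1.375e+01] [-0.0026 -0.0288  0.0021]
167 [-1.000e-02 -8.000e-02  1.575e+01] [-0.0024 -0.0331  0.0021]
```

View pics/w3.png

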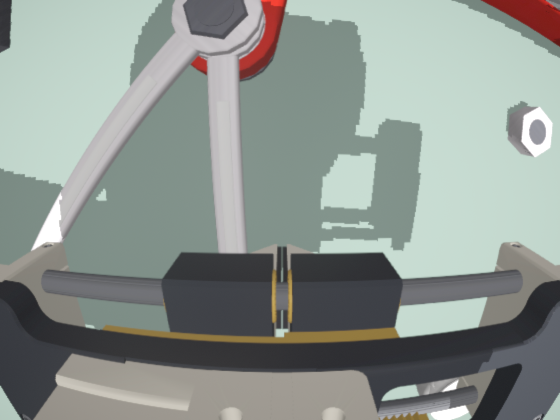

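```bash
python3 -m pendant '[0,0,3,-0.001,-0.006,0,0, 0,0,6,-0.002,-0.012,0,0, 0,0,9,-0.0025,-0.0185,0,0, 0,0,11.7,-0.0026,-0.0245,0,0, 0,0,13.7,-0.0026,-0.0288,0,0]'
python3 - <<'E'
from h import *
st();c=viewer.get_calibration('wrist');im=save('wrist','w4.png');np.save('c4.npy',c['T'])
print(rel([*pose()[0][:2],.15],-18))
E
```

```text
t: 4.55
position: [0.4967, 0.0165, 0.0323]
eef_rot: [0.0, 0.995, -0.095, 0.001]
contact_force: [-0.6, -2.0, 0.5]
width: 0.011
t 4.55 p [0.4967 0.0165 0.0323] yaw -10.9 F [-0.57 -1.99  0.5 ] M [-0.19  0.08 -0.01] w 1.0
(array([-0.02, -0.08,  6.99]), array([ 0.0002, -0.    , -0.1177]))
```

View pics/w4.png

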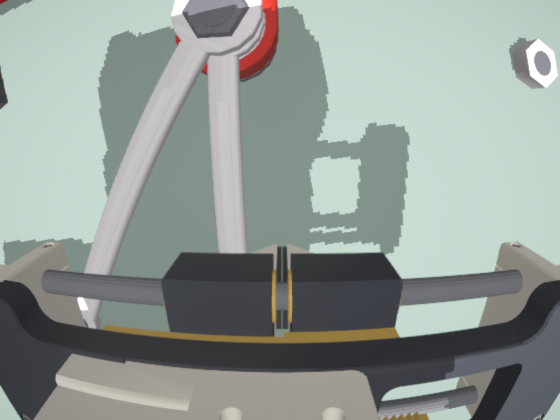

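The lower handle (centreline about (225,100) to (232,230)) has followed, and the upper handle ((170,100) to (105,250)) looks unmoved. I'll compute both angles.

```bash
python3 - <<'E'
from h import *
c=viewer.get_calibration('wrist')
for n,p,z in(('low',[(225,100),(229,170),(232,230)],.048),('up',[(170,100),(137,165),(105,250)],.062),('hex',[(218,14)],.066)):
    for q in p:
        X=onz('wrist',q,z,c);d=X[:2]-S;print(n,X.round(4),(np.degrees(np.arctan2(d[1],d[0]))%360).round(1),np.hypot(*d).round(4))
for z in(.1,.03):
  for r in (.125,):print(rel(at(154.5,r,0,z),-25.5))
E
```

```text
low [0.5841 0.0253 0.048 ] 169.9 0.0359
low [0.5534 0.0301 0.048 ] 170.5 0.067
low [0.5257 0.0352 0.048 ] 170.2 0.0952
up [0.5884 0.0452 0.062 ] 139.9 0.0406
up [0.5658 0.0663 0.062 ] 138.6 0.0715
up [0.5313 0.0962 0.062 ] 138.8 0.1172
hex [0.6172 0.0187 0.066 ] 187.5 0.0023
(array([-0.02, -0.08, 14.49]), array([-0.0007, -0.0568, -0.0677]))
(array([-0.02, -0.08, 14.49]), array([-0.0009, -0.0568,  0.0023]))
```

```bash
python3 - <<'E'
from h import *
for z in(.1,.031):print(rel(at(154.6,.105,0,z),-25.4))
E
python3 -m pendant '[0,0,0,0,0.008,0,0, 0,0,0,0,0.008,-0.03,0, 0,0,0,0,0.008,-0.068,0, 0,0,0,0,0.008,-0.068,0]'
python3 - <<'E'
from h import *
st()
for z in(.1,.031):print(rel(at(154.6,.105,0,z),-25.4))
E
```

```text
(array([-0.02, -0.08, 14.39]), array([ 0.0186, -0.0516, -0.0677]))
(array([-0.02, -0.08, 14.39]), array([ 0.0185, -0.0516,  0.0013]))
t: 5.1
position: [0.4968, 0.0083, 0.1029]
eef_rot: [0.0, 0.995, -0.096, 0.004]
contact_force: [-0.5, 0.5, 0.1]
width: 0.004
t 5.1 p [0.4968 0.0083 0.1029] yaw -11.0 F [-0.55  0.48  0.08] M [ 0.07 -0.03  0.02] w 0.3
(array([-0.09, -0.42, 14.42]), array([ 0.0167, -0.06  ,  0.0031]))
(array([-0.09, -0.42, 14.42]), array([ 0.0161, -0.06  ,  0.0721]))
```

```bash
python3 -m pendant '[0,-0.4,8,0.008,-0.03,0,0.0918, 0,-0.4,14.4,0.0165,-0.06,0.002,0.0918, 0,-0.4,14.4,0.0165,-0.06,0.002,0.0918, 0,-0.4,14.4,0.0165,-0.06,0.002,0.0918, 0,-0.4,14.4,0.0165,-0.06,0.002,0.0918, 0,-0.4,14.4,0.0165,-0.06,0.002,0.0918]'
python3 - <<'E'
from h import *
st();save('wrist','w5.png')
print(rel(at(154.6,.105,0,.031),-25.4))
E
```

```text
t: 5.85
position: [0.5243, 0.0634, 0.101]
eef_rot: [-0.001, 0.976, -0.22, 0.0]
contact_force: [-0.1, -0.3, 0.4]
width: 0.61
t 5.85 p [0.5243 0.0634 0.101 ] yaw -25.4 F [-0.08 -0.32  0.35] M [ 0.05  0.06 -0.  ] w 56.0
(array([-0.09, -0.01, -0.01]), array([ 0.0001, -0.0005,  0.0701]))
```

View pics/w5.png

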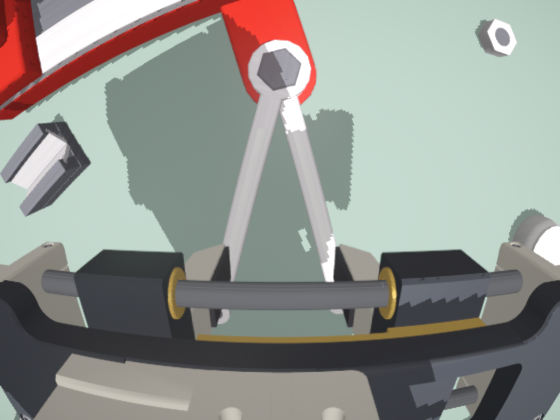

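Both handles lie symmetrically between the fingers, which are still opening. I'll wait for full opening, then go down.

```bash
python3 -m pendant '[0,0,0,0,0,0,0.0918, 0,0,0,0,0,0,0.0918, 0,0,0,0,0,0,0.0918, 0,0,0,0,0,0,0.0918, 0,0,0,0,0,0,0.0918, 0,0,0,0,0,0,0.0918]'
python3 - <<'E'
from h import *
st()
E
python3 -m pendant '[0,0,0,0,-0.0005,0.015,0.0918, 0,0,0,0,-0.0005,0.03,0.0918, 0,0,0,0,-0.0005,0.045,0.0918, 0,0,0,0,-0.0005,0.06,0.0918, 0,0,0,0,-0.0005,0.07,0.0918, 0,0,0,0,-0.0005,0.07,0.0918]'
python3 - <<'E'
from h import *
st();c=viewer.get_calibration('wrist');save('wrist','w6.png');np.save('c6.npy',c['T'])
E
```

```text
t: 6.65
position: [0.5244, 0.0636, 0.1011]
eef_rot: [-0.001, 0.976, -0.22, 0.0]
contact_force: [-0.3, -0.4, -0.2]
width: 1.002
t 6.65 p [0.5244 0.0636 0.1011] yaw -25.4 F [-0.27 -0.42 -0.16] M [ 0.04  0.02 -0.02] w 92.0
t: 7.4
position: [0.5241, 0.0641, 0.0302]
eef_rot: [-0.001, 0.976, -0.22, -0.001]
contact_force: [-0.1, 0.2, 0.4]
width: 1.0
t 7.4 p [0.5241 0.0641 0.0302] yaw -25.4 F [-0.09  0.24  0.4 ] M [ 0.07 -0.01 -0.02] w 91.8
```

View pics/w6.png

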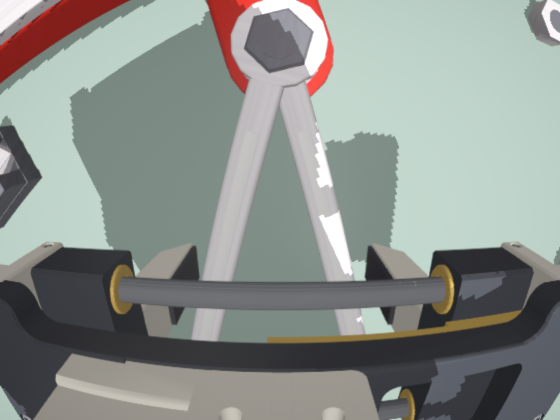

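Straddled cleanly: upper handle on the left, lower on the right, no contact force. Start closing.

```bash
cat >> h.py <<'E'
def ft():
    p,q=pose();f=[]
    for i in range(4):
        s=readout.get_state();f.append(q.inv().apply(s['contact_force']))
    o=p[:2]-S;print('tool F',np.mean(f,0).round(2),'y',(-q.as_matrix()[:2,1]@o*1000).round(2),'mm r',round(np.hypot(*o)*1000,1),'Wmm',round(s['width']*91.8,2),'t',round(s['t'],2))
E
python3 -m pendant '[0,0,0,0,0,0,0.088, 0,0,0,0,0,0,0.084, 0,0,0,0,0,0,0.081, 0,0,0,0,0,0,0.081, 0,0,0,0,0,0,0.081]'
python3 -c "from h import *;ft()"
python3 -m pendant '[0,0,0,0,0.0005,0,0.08, 0,0,0,0,0.001,0,0.079, 0,0,0,0,0.001,0,0.079]'
python3 -c "from h import *;ft()"
```

```text
t: 8.07
position: [0.5246, 0.0641, 0.0309]
eef_rot: [-0.001, 0.976, -0.22, 0.0]
contact_force: [-1.2, 0.0, -0.5]
width: 0.88
tool F [-1.14  0.5   0.55] y 0.05 mm r 105.1 Wmm 80.76 t 8.07
t: 8.45
position: [0.5242, 0.0637, 0.0309]
eef_rot: [-0.001, 0.976, -0.22, 0.0]
contact_force: [1.5, 4.6, -1.9]
width: 0.858
tool F [-0.62 -4.74  1.9 ] y -0.52 mm r 105.2 Wmm 78.8 t 8.45
```

```bash
python3 -m pendant '[0,0,0,0,-0.0007,0,0.079, 0,0,0,0,-0.0007,0,0.079]'
python3 -c "from h import *;ft()"
python3 -m pendant '[0,0,0,0,-0.001,0,0.077, 0,0,0,0,-0.002,0,0.075, 0,0,0,0,-0.003,0,0.073, 0,0,0,0,-0.003,0,0.073]'
python3 -c "from h import *;ft()"
```

```text
t: 8.7
position: [0.5244, 0.064, 0.0309]
eef_rot: [-0.001, 0.976, -0.22, 0.0]
contact_force: [-0.8, -0.0, 0.2]
width: 0.863
tool F [-0.69  0.34 -0.23] y -0.1 mm r 105.2 Wmm 79.27 t 8.7
t: 9.2
position: [0.5256, 0.0667, 0.0308]
eef_rot: [-0.001, 0.976, -0.22, -0.0]
contact_force: [-1.3, -0.1, 0.6]
width: 0.796
tool F [-1.17  0.61 -0.55] y 2.8 mm r 105.3 Wmm 73.03 t 9.2
```

```bash
python3 -m pendant '[0,0,0,0,-0.001,0,0.071, 0,0,0,0,-0.002,0,0.069, 0,0,0,0,-0.003,0,0.067, 0,0,0,0,-0.003,0,0.067]'
python3 - <<'E'
from h import *
ft();save('wrist','w7.png')
a=cv2.imread('pics/w6.png')[0:330,80:460];b=cv2.imread('pics/w7.png')[0:330,80:460];cv2.imwrite('pics/z7.png',np.hstack([a,b]))
E
```

```text
t: 9.7
position: [0.5268, 0.0694, 0.0308]
eef_rot: [-0.001, 0.976, -0.22, -0.0]
contact_force: [-1.6, -1.0, 0.2]
width: 0.73
tool F [-1.03  1.58 -0.22] y 5.79 mm r 105.5 Wmm 66.99 t 9.7
```

View pics/z7.png

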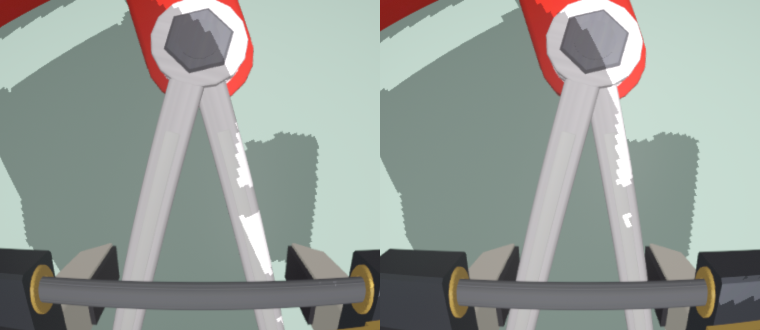

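The lower handle is closing in and the upper one is steady, with the running force at about 1.6 N. Continuing.

```bash
python3 -m pendant '[0,0,0,0,-0.0005,0,0.066, 0,0,0,0,-0.001,0,0.065, 0,0,0,0,-0.0015,0,0.064, 0,0,0,0,-0.0015,0,0.064]'
python3 -c "from h import *;ft()"
python3 -m pendant '[0,0,0,0,-0.0005,0,0.063, 0,0,0,0,-0.001,0,0.062, 0,0,0,0,-0.0015,0,0.061, 0,0,0,0,-0.0015,0,0.061]'
python3 -c "from h import *;ft()"
```

```text
t: 10.25
position: [0.5275, 0.0708, 0.0308]
eef_rot: [-0.001, 0.976, -0.22, -0.0]
contact_force: [-1.8, -0.3, 0.2]
width: 0.696
tool F [-1.5   1.04 -0.2 ] y 7.31 mm r 105.6 Wmm 63.91 t 10.25
t: 10.75
position: [0.5281, 0.0721, 0.0308]
eef_rot: [-0.001, 0.976, -0.22, -0.0]
contact_force: [-0.9, 0.1, 1.0]
width: 0.664
tool F [-0.89  0.28 -0.97] y 8.83 mm r 105.7 Wmm 60.91 t 10.75
```

```bash
python3 -m pendant '[0,0,0,0,-0.0005,0,0.06, 0,0,0,0,-0.001,0,0.059, 0,0,0,0,-0.0015,0,0.058, 0,0,0,0,-0.0015,0,0.058]'
python3 -c "from h import *;ft()"
python3 -m pendant '[0,0,0,0,-0.0005,0,0.057, 0,0,0,0,-0.001,0,0.056, 0,0,0,0,-0.001,0,0.056]'
python3 -c "from h import *;ft()"
```

```text
t: 11.25
position: [0.5288, 0.0735, 0.0308]
eef_rot: [-0.001, 0.976, -0.22, -0.0]
contact_force: [-1.3, -0.7, 0.4]
width: 0.633
tool F [-0.85  1.19 -0.37] y 10.37 mm r 105.8 Wmm 58.14 t 11.25
t: 11.62
position: [0.5291, 0.0743, 0.0308]
eef_rot: [-0.0, 0.976, -0.22, -0.0]
contact_force: [-2.0, -1.9, 1.5]
width: 0.607
tool F [-0.99  2.59 -1.52] y 11.26 mm r 106.0 Wmm 55.73 t 11.62
```

```bash
python3 -m pendant '[0,0,0,0,-0.0002,0,0.0552, 0,0,0,0,-0.0002,0,0.0552]'
python3 -c "from h import *;ft()"
python3 -m pendant '[0,0,0,0,-0.0002,0,0.0545, 0,0,0,0,-0.0002,0,0.0545]'
python3 -c "from h import *;ft()"
```

```text
t: 11.88
position: [0.5292, 0.0746, 0.0308]
eef_rot: [-0.0, 0.976, -0.22, -0.0]
contact_force: [-1.2, -0.3, 1.3]
width: 0.604
tool F [-0.93  0.75 -1.33] y 11.47 mm r 106.1 Wmm 55.46 t 11.88
t: 12.12
position: [0.5292, 0.0748, 0.0308]
eef_rot: [-0.001, 0.976, -0.22, -0.0]
contact_force: [-1.7, -0.7, 2.1]
width: 0.591
tool F [-1.21  1.33 -2.07] y 11.69 mm r 106.1 Wmm 54.25 t 12.12
```

```bash
python3 -m pendant '[0,0,0,0,-0.0003,0,0.0535, 0,0,0,0,-0.0003,0,0.0535]'
python3 -c "from h import *;ft()"
python3 -m pendant '[0,0,0,0,-0.0004,0,0.0525, 0,0,0,0,-0.0004,0,0.0525]'
python3 -c "from h import *;ft()"
```

```text
t: 12.38
position: [0.5293, 0.0752, 0.0308]
eef_rot: [-0.001, 0.976, -0.22, -0.0]
contact_force: [-0.4, 0.2, 2.3]
width: 0.584
tool F [-0.46 -0.03 -2.27] y 12.11 mm r 106.2 Wmm 53.65 t 12.38
t: 12.62
position: [0.5296, 0.0756, 0.0308]
eef_rot: [-0.001, 0.976, -0.22, -0.0]
contact_force: [-2.2, 0.8, 1.6]
width: 0.572
tool F [-2.39  0.19 -1.6 ] y 12.55 mm r 106.3 Wmm 52.53 t 12.62
```

```bash
python3 -m pendant '[0,0,0,0,-0.0004,0,0.0515, 0,0,0,0,-0.0004,0,0.0515]'
python3 -c "from h import *;ft()"
python3 -m pendant '[0,0,0,0,-0.0005,0,0.0505, 0,0,0,0,-0.0005,0,0.0505]'
python3 -c "from h import *;ft()"
python3 -m pendant '[0,0,0,0,-0.0005,0,0.0495, 0,0,0,0,-0.0005,0,0.0495]'
python3 -c "from h import *;ft()"
```

```text
t: 12.88
position: [0.5298, 0.076, 0.0309]
eef_rot: [-0.001, 0.976, -0.22, -0.0]
contact_force: [-0.2, 1.1, 1.5]
width: 0.561
tool F [-0.66 -0.91 -1.45] y 13.06 mm r 106.3 Wmm 51.5 t 12.88
t: 13.12
position: [0.53, 0.0765, 0.0308]
eef_rot: [-0.001, 0.976, -0.22, -0.0]
contact_force: [-1.5, 0.5, 1.9]
width: 0.553
tool F [-1.56  0.21 -1.88] y 13.58 mm r 106.4 Wmm 50.72 t 13.12
t: 13.38
position: [0.5302, 0.077, 0.0308]
eef_rot: [-0.001, 0.976, -0.22, -0.0]
contact_force: [0.1, 1.4, 0.9]
width: 0.54
tool F [-0.56 -1.33 -0.93] y 14.1 mm r 106.5 Wmm 49.61 t 13.38
```

```bash
python3 -m pendant '[0,0,0,0,-0.0005,0,0.0485, 0,0,0,0,-0.001,0,0.0475, 0,0,0,0,-0.001,0,0.0475]'
python3 -c "from h import *;ft()"
python3 -m pendant '[0,0,0,0,-0.0005,0,0.0465, 0,0,0,0,-0.001,0,0.0455, 0,0,0,0,-0.001,0,0.0455]'
python3 -c "from h import *;ft()"
python3 -m pendant '[0,0,0,0,-0.0005,0,0.0445, 0,0,0,0,-0.001,0,0.0435, 0,0,0,0,-0.001,0,0.0435]'
python3 -c "from h import *;ft()"
```

```text
t: 13.75
position: [0.5306, 0.0778, 0.0309]
eef_rot: [-0.001, 0.976, -0.22, -0.0]
contact_force: [-3.0, 0.3, 2.0]
width: 0.52
tool F [-2.8   1.   -2.03] y 15.04 mm r 106.6 Wmm 47.71 t 13.75
t: 14.12
position: [0.531, 0.0787, 0.0309]
eef_rot: [-0.001, 0.976, -0.22, -0.0]
contact_force: [-1.8, -0.2, 1.5]
width: 0.493
tool F [-1.57  1.   -1.49] y 16.0 mm r 106.8 Wmm 45.22 t 14.12
t: 14.5
position: [0.5314, 0.0796, 0.0309]
eef_rot: [-0.001, 0.976, -0.22, -0.001]
contact_force: [-1.5, -0.4, 2.4]
width: 0.479
tool F [-1.19  1.04 -2.35] y 16.95 mm r 107.0 Wmm 43.93 t 14.5
```

```bash
python3 -m pendant '[0,0,0,0,-0.0005,0,0.0425, 0,0,0,0,-0.001,0,0.0415, 0,0,0,0,-0.001,0,0.0415]'
python3 -c "from h import *;ft()"
python3 -m pendant '[0,0,0,0,-0.0005,0,0.0405, 0,0,0,0,-0.001,0,0.0395, 0,0,0,0,-0.001,0,0.0395]'
python3 -c "from h import *;ft()"
```

```text
t: 14.88
position: [0.5317, 0.0805, 0.0308]
eef_rot: [-0.001, 0.976, -0.22, -0.001]
contact_force: [-3.3, 0.8, 2.8]
width: 0.453
tool F [-3.35  0.75 -2.82] y 17.95 mm r 107.2 Wmm 41.56 t 14.88
t: 15.25
position: [0.5321, 0.0814, 0.0309]
eef_rot: [-0.0, 0.976, -0.22, -0.001]
contact_force: [-2.7, -0.1, 3.0]
width: 0.43
tool F [-2.4   1.21 -2.99] y 18.87 mm r 107.4 Wmm 39.48 t 15.25
```

```bash
python3 -m pendant '[0,0,0,0,-0.0004,0,0.0385, 0,0,0,0,-0.0004,0,0.0385]'
python3 -c "from h import *;ft()"
python3 -m pendant '[0,0,0,0,-0.0004,0,0.0375, 0,0,0,0,-0.0004,0,0.0375]'
python3 -c "from h import *;ft()"
python3 -m pendant '[0,0,0,0,-0.0004,0,0.0365, 0,0,0,0,-0.0004,0,0.0365]'
python3 -c "from h import *;ft()"
```

```text
t: 15.5
position: [0.5323, 0.0818, 0.0309]
eef_rot: [-0.0, 0.976, -0.22, -0.001]
contact_force: [-1.4, -0.9, 2.8]
width: 0.426
tool F [-0.88  1.43 -2.77] y 19.31 mm r 107.4 Wmm 39.07 t 15.5
t: 15.75
position: [0.5325, 0.0822, 0.0309]
eef_rot: [-0.001, 0.976, -0.22, -0.001]
contact_force: [-2.8, 0.2, 2.1]
width: 0.412
tool F [-2.59  1.06 -2.05] y 19.78 mm r 107.5 Wmm 37.82 t 15.75
t: 16.0
position: [0.5327, 0.0826, 0.0309]
eef_rot: [-0.001, 0.976, -0.22, -0.001]
contact_force: [-1.9, 0.2, 2.7]
width: 0.399
tool F [-1.77  0.66 -2.65] y 20.27 mm r 107.6 Wmm 36.58 t 16.0
```

```bash
python3 -m pendant '[0,0,0,0,-0.0004,0,0.0355, 0,0,0,0,-0.0004,0,0.0355]'
python3 -c "from h import *;ft()"
python3 -m pendant '[0,0,0,0,-0.0004,0,0.0345, 0,0,0,0,-0.0004,0,0.0345]'
python3 -c "from h import *;ft()"
python3 -m pendant '[0,0,0,0,-0.0004,0,0.0335, 0,0,0,0,-0.0004,0,0.0335]'
python3 -c "from h import *;ft()"
```

```text
t: 16.25
position: [0.5329, 0.083, 0.0309]
eef_rot: [-0.001, 0.976, -0.22, -0.001]
contact_force: [-2.2, 0.8, 2.3]
width: 0.388
tool F [-2.34  0.19 -2.34] y 20.72 mm r 107.7 Wmm 35.63 t 16.25
t: 16.5
position: [0.5331, 0.0835, 0.0309]
eef_rot: [-0.001, 0.976, -0.22, -0.001]
contact_force: [-1.7, 1.4, 1.9]
width: 0.376
tool F [-2.11 -0.53 -1.9 ] y 21.19 mm r 107.8 Wmm 34.52 t 16.5
t: 16.75
position: [0.5333, 0.0839, 0.0309]
eef_rot: [-0.001, 0.976, -0.22, -0.001]
contact_force: [-1.8, 1.0, 1.7]
width: 0.369
tool F [-2.07 -0.1  -1.74] y 21.63 mm r 107.9 Wmm 33.88 t 16.75
```

```bash
python3 -m pendant '[0,0,0,0,-0.0005,0,0.0325, 0,0,0,0,-0.0005,0,0.0325]'
python3 -c "from h import *;ft()"
python3 -m pendant '[0,0,0,0,-0.0005,0,0.0315, 0,0,0,0,-0.0005,0,0.0315]'
python3 -c "from h import *;ft()"
python3 -m pendant '[0,0,0,0,-0.0004,0,0.0305, 0,0,0,0,-0.0004,0,0.0305, 0,0,0,0,-0.0004,0,0.0305]'
python3 -c "from h import *;ft()"
```

```text
t: 17.0
position: [0.5335, 0.0843, 0.0309]
eef_rot: [-0.001, 0.976, -0.22, -0.001]
contact_force: [-1.8, 0.6, 2.6]
width: 0.355
tool F [-1.87  0.19 -2.61] y 22.16 mm r 108.0 Wmm 32.58 t 17.0
t: 17.25
position: [0.5338, 0.0847, 0.0308]
eef_rot: [-0.001, 0.976, -0.22, -0.001]
contact_force: [-1.6, 1.0, 2.7]
width: 0.343
tool F [-1.91 -0.17 -2.67] y 22.64 mm r 108.0 Wmm 31.53 t 17.25
t: 17.62
position: [0.534, 0.0852, 0.0309]
eef_rot: [-0.001, 0.976, -0.22, -0.0]
contact_force: [-1.3, 1.3, 2.0]
width: 0.337
tool F [-1.75 -0.59 -1.95] y 23.12 mm r 108.1 Wmm 30.98 t 17.62
```

```bash
python3 -m pendant '[0,0,0,0,-0.0004,0,0.0295, 0,0,0,0,-0.0004,0,0.0295, 0,0,0,0,-0.0004,0,0.0295]'
python3 -c "from h import *;ft()"
python3 -m pendant '[0,0,0,0,-0.0003,0,0.0285, 0,0,0,0,-0.0003,0,0.0285, 0,0,0,0,-0.0003,0,0.0285]'
python3 -c "from h import *;ft()"
```

```text
t: 18.0
position: [0.5342, 0.0855, 0.0309]
eef_rot: [-0.001, 0.976, -0.22, -0.0]
contact_force: [-1.7, 1.0, 1.0]
width: 0.323
tool F [-1.98 -0.21 -0.97] y 23.58 mm r 108.2 Wmm 29.66 t 18.0
t: 18.38
position: [0.5344, 0.0859, 0.0309]
eef_rot: [-0.001, 0.976, -0.22, -0.0]
contact_force: [-0.5, 2.1, 1.6]
width: 0.313
tool F [-1.38 -1.71 -1.62] y 23.99 mm r 108.2 Wmm 28.73 t 18.38
```

```bash
python3 -m pendant '[0,0,0,0,-0.0006,0,0.0275, 0,0,0,0,-0.0006,0,0.0275, 0,0,0,0,-0.0006,0,0.0275]'
python3 -c "from h import *;ft()"
python3 -m pendant '[0,0,0,0,-0.0005,0,0.0265, 0,0,0,0,-0.0005,0,0.0265, 0,0,0,0,-0.0005,0,0.0265]'
python3 - <<'E'
from h import *
ft();c=viewer.get_calibration('wrist');save('wrist','w8.png');np.save('c8.npy',c['T'])
E
```

```text
t: 18.75
position: [0.5346, 0.0863, 0.0308]
eef_rot: [-0.001, 0.976, -0.22, -0.0]
contact_force: [-2.0, 0.8, 1.8]
width: 0.305
tool F [-2.16  0.12 -1.82] y 24.46 mm r 108.4 Wmm 28.02 t 18.75
t: 19.12
position: [0.5348, 0.0867, 0.0308]
eef_rot: [-0.001, 0.976, -0.22, -0.0]
contact_force: [-1.9, -0.8, 1.1]
width: 0.291
tool F [-1.39  1.5  -1.05] y 24.92 mm r 108.4 Wmm 26.75 t 19.12
```

View pics/w8.png

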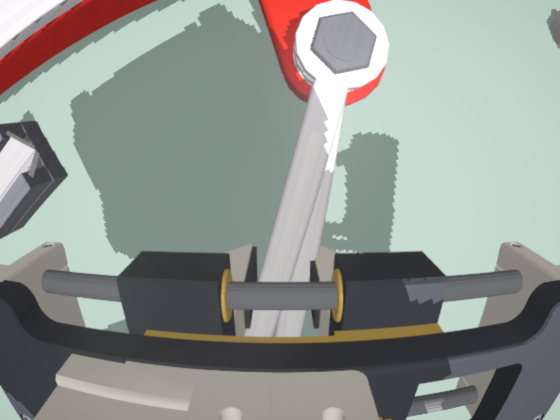

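The handles are nearly overlapping, with the lower one peeping out on the right. The upper one's line runs about (325,100) to (270,280). The nut still gives, so I'll go on in small steps.

```bash
python3 - <<'E'
from h import *
c=viewer.get_calibration('wrist')
for q in[(320,105),(303,170),(283,245)]:
    d=onz('wrist',q,.062,c)[:2]-S;print(np.degrees(np.arctan2(d[1],d[0])).round(1),np.hypot(*d).round(3))
E
python3 -m pendant '[0,0,0,0,-0.0004,0,0.0255, 0,0,0,0,-0.0004,0,0.0255, 0,0,0,0,-0.0004,0,0.0255]'
python3 -c "from h import *;ft()"
python3 -m pendant '[0,0,0,0,-0.0004,0,0.0248, 0,0,0,0,-0.0004,0,0.0248, 0,0,0,0,-0.0004,0,0.0248]'
python3 -c "from h import *;ft()"
```

```text
131.0 0.027
135.8 0.053
137.7 0.085
t: 19.55
position: [0.535, 0.0872, 0.0308]
eef_rot: [-0.001, 0.976, -0.22, -0.0]
contact_force: [-0.9, 1.0, 1.9]
width: 0.282
tool F [-1.25 -0.55 -1.9 ] y 25.38 mm r 108.6 Wmm 25.93 t 19.55
t: 19.92
position: [0.5352, 0.0874, 0.0308]
eef_rot: [-0.001, 0.976, -0.22, -0.0]
contact_force: [-2.1, -1.0, 1.2]
width: 0.271
tool F [-1.47  1.81 -1.16] y 25.71 mm r 108.6 Wmm 24.89 t 19.93
```

```bash
python3 -m pendant '[0,0,0,0,-0.0003,0,0.024, 0,0,0,0,-0.0003,0,0.024, 0,0,0,0,-0.0003,0,0.024]'
python3 -c "from h import *;ft()"
python3 -m pendant '[0,0,0,0,-0.0003,0,0.0233, 0,0,0,0,-0.0003,0,0.0233, 0,0,0,0,-0.0003,0,0.0233]'
python3 -c "from h import *;ft()"
```

```text
t: 20.3
position: [0.5354, 0.0877, 0.0308]
eef_rot: [-0.001, 0.976, -0.22, -0.0]
contact_force: [-0.4, 0.3, 0.0]
width: 0.265
tool F [-0.52 -0.06 -0.03] y 26.06 mm r 108.6 Wmm 24.33 t 20.3
t: 20.68
position: [0.5355, 0.088, 0.0308]
eef_rot: [-0.001, 0.976, -0.22, -0.0]
contact_force: [-1.0, 0.8, 0.7]
width: 0.255
tool F [-1.27 -0.26 -0.74] y 26.37 mm r 108.7 Wmm 23.39 t 20.68
```

```bash
python3 - <<'E'
from h import *
c=viewer.get_calibration('wrist');im=save('wrist','w9.png');np.save('c9.npy',c['T'])
old=cv2.imread('pics/w8.png');new=cv2.imread('pics/w9.png')
for y in(150,215,235):
    for n,i in(('8',old),('9',new)):print(y,n,' '.join('%d'%(g) for g in i[y,255:365,2]))
# expected pixel position of edges for handle at angle th
K=np.array(c['mtx']);T=np.array(c['T'])
def px(X):
    d=T[:3,:3].T@(np.array(X)-T[:3,3]);t=np.arctan2(np.hypot(d[0],d[1]),d[2]);m=t/np.hypot(d[0],d[1]);return np.round([K[0,2]+K[0,0]*d[0]*m,K[1,2]+K[1,1]*d[1]*m],0)
for r in(.06,.08,.09):
    print(r,'up',[px(at(139,r,o,.062)).tolist() for o in(-.007,.007)],'low',[(a,px(at(139+a,r,.007,.048)).tolist()) for a in(3,5,7,9,11)])
E
```

```text
150 8 130 130 130 130 130 130 130 131 130 131 131 131 132 131 131 131 131 131 131 131 132 131 132 132 133 132 133 133 133 133 133 133 134 134 133 134 134 134 136 147 166 182 189 195 199 200 200 199 199 198 198 200 203 204 204 204 203 203 202 201 201 200 199 199 197 194 195 198 199 199 210 255 255 255 251 228 255 255 255 255 255 247 206 201 200 196 187 175 151 147 143 139 137 138 137 137 137 137 136 137 137 136 136 136 136 136 135 135 135 135
150 9 130 130 130 130 130 130 130 131 130 130 130 131 131 131 131 131 131 131 131 131 132 131 131 132 131 132 132 133 132 132 133 133 133 133 133 133 133 134 134 134 134 134 136 152 171 184 190 196 200 200 199 199 199 197 198 201 203 204 204 204 203 202 201 201 201 200 199 198 207 255 255 255 255 255 255 255 255 255 250 248 255 255 246 193 189 201 202 200 196 189 172 150 147 141 137 137 137 137 137 137 136 136 136 136 135 136 136 135 135 135
215 8 131 131 131 131 131 131 131 131 131 131 131 131 131 131 132 132 131 131 132 131 132 144 165 179 187 193 197 197 196 196 196 195 195 198 199 200 200 199 199 198 198 197 197 196 195 194 189 194 197 196 19
[... 1331 characters left out ...]
 193 188 179 171 167 192 195 193 189 195 197 195 194 192 184 174 158 135 132 132 131 131 131 131 131 131 131 130 131 131 141 174 191 171 140 132 131 131 131 130 130 130 130 130 130 130 130 130 129 130 130 130 129 130 130 130 129 129 130 129 129
0.06 up [[292.0, 184.0], [325.0, 194.0]] low [(3, [328.0, 188.0]), (5, [333.0, 188.0]), (7, [337.0, 188.0]), (9, [342.0, 189.0]), (11, [347.0, 188.0])]
0.08 up [[278.0, 230.0], [311.0, 239.0]] low [(3, [317.0, 229.0]), (5, [323.0, 230.0]), (7, [329.0, 230.0]), (9, [335.0, 231.0]), (11, [341.0, 231.0])]
0.09 up [[272.0, 252.0], [304.0, 260.0]] low [(3, [312.0, 249.0]), (5, [318.0, 250.0]), (7, [325.0, 250.0]), (9, [331.0, 250.0]), (11, [338.0, 250.0])]
```

Row profiles: the upper handle's edges fall where the 139° model puts them (within about 0.5°), so the setting is held. The lower handle is still about 5° short and moving, so I'll squeeze on until it goes solid.

```bash
python3 -m pendant '[0,0,0,0,-0.0004,0,0.0225, 0,0,0,0,-0.0004,0,0.0225, 0,0,0,0,-0.0004,0,0.0225]'
python3 -c "from h import *;ft()"
python3 -m pendant '[0,0,0,0,-0.0004,0,0.0217, 0,0,0,0,-0.0004,0,0.0217, 0,0,0,0,-0.0004,0,0.0217]'
python3 -c "from h import *;ft()"
python3 -m pendant '[0,0,0,0,-0.0003,0,0.021, 0,0,0,0,-0.0003,0,0.021, 0,0,0,0,-0.0003,0,0.021]'
python3 -c "from h import *;ft()"
```

```text
t: 21.1
position: [0.5357, 0.0884, 0.0308]
eef_rot: [-0.001, 0.976, -0.22, -0.0]
contact_force: [-1.0, 0.3, 0.1]
width: 0.247
tool F [-1.    0.15 -0.05] y 26.74 mm r 108.8 Wmm 22.66 t 21.1
t: 21.48
position: [0.5359, 0.0887, 0.0308]
eef_rot: [-0.001, 0.976, -0.22, -0.0]
contact_force: [-0.6, 0.2, -0.1]
width: 0.241
tool F [-0.63  0.05  0.12] y 27.13 mm r 108.9 Wmm 22.13 t 21.48
t: 21.85
position: [0.536, 0.0889, 0.0308]
eef_rot: [-0.001, 0.976, -0.22, -0.0]
contact_force: [-0.5, -0.2, -0.2]
width: 0.232
tool F [-0.33  0.39  0.23] y 27.42 mm r 108.9 Wmm 21.32 t 21.85
```

```bash
cat > m.py <<'E'
from h import *
im=save('wrist','wm.png')
for y in(150,175,200,220,235):
    g=cv2.GaussianBlur(im[:,:,0],(1,1),0)[y].astype(int);on=np.where(g[255:365]>150)[0]+255
    print(y,'edges',on.min(),on.max(),'dips',[x for x in range(on.min()+6,on.max()-3) if g[x]<g[x-1] and g[x]<=g[x+1] and g[x]<182])
c=viewer.get_calibration('wrist');K=np.array(c['mtx']);T=np.array(c['T'])
def px(X):
    d=T[:3,:3].T@(np.array(X)-T[:3,3]);t=np.arctan2(np.hypot(d[0],d[1]),d[2]);m=t/np.hypot(d[0],d[1]);return np.round([K[0,2]+K[0,0]*d[0]*m,K[1,2]+K[1,1]*d[1]*m],0)
for r in(.06,.08):
    print(r,'up',[px(at(139,r,o,.062)).tolist() for o in(-.007,.007)],'low',[(a,px(at(139+a,r,.007,.048)).tolist()) for a in(1,3,5,7)])
E
python3 m.py
```

```text
150 edges 301 348 dips [340]
175 edges 294 347 dips [332]
200 edges 287 345 dips [321, 327]
220 edges 282 342 dips [315, 324]
235 edges 277 339 dips [310, 321, 328, 332]
0.06 up [[294.0, 185.0], [328.0, 194.0]] low [(1, [326.0, 187.0]), (3, [331.0, 188.0]), (5, [335.0, 188.0]), (7, [340.0, 189.0])]
0.08 up [[281.0, 231.0], [313.0, 239.0]] low [(1, [313.0, 229.0]), (3, [319.0, 229.0]), (5, [325.0, 230.0]), (7, [331.0, 231.0])]
```

```bash
python3 -m pendant '[0,0,0,0,-0.0003,0,0.0203, 0,0,0,0,-0.0003,0,0.0203, 0,0,0,0,-0.0003,0,0.0203]'
python3 -c "from h import *;ft()"; python3 -m pendant '[0,0,0,0,-0.0003,0,0.0195, 0,0,0,0,-0.0003,0,0.0195, 0,0,0,0,-0.0003,0,0.0195]'
python3 -c "from h import *;ft()"; python3 m.py
```

```text
t: 22.28
position: [0.5362, 0.0892, 0.0308]
eef_rot: [-0.001, 0.976, -0.22, -0.0]
contact_force: [-0.2, -0.8, -0.5]
width: 0.223
tool F [0.19 0.79 0.45] y 27.74 mm r 108.9 Wmm 20.51 t 22.27
t: 22.65
position: [0.5364, 0.0895, 0.0308]
eef_rot: [-0.001, 0.976, -0.22, -0.0]
contact_force: [1.4, -0.5, -0.6]
width: 0.212
tool F [ 1.44 -0.18  0.64] y 28.12 mm r 109.0 Wmm 19.47 t 22.65
150 edges 303 346 dips [341]
175 edges 296 345 dips [333]
200 edges 289 345 dips [323, 327]
220 edges 283 342 dips [317, 324]
235 edges 279 340 dips [312, 321, 333]
0.06 up [[296.0, 185.0], [330.0, 194.0]] low [(1, [327.0, 187.0]), (3, [332.0, 188.0]), (5, [337.0, 188.0]), (7, [341.0, 189.0])]
0.08 up [[282.0, 231.0], [315.0, 239.0]] low [(1, [315.0, 229.0]), (3, [321.0, 230.0]), (5, [327.0, 230.0]), (7, [333.0, 231.0])]
```

```bash
python3 -m pendant '[0,0,0,0,-0.0003,0,0.0187, 0,0,0,0,-0.0003,0,0.0187, 0,0,0,0,-0.0003,0,0.0187]'
python3 -c "from h import *;ft()"; python3 -m pendant '[0,0,0,0,-0.0003,0,0.018, 0,0,0,0,-0.0003,0,0.018, 0,0,0,0,-0.0003,0,0.018]'
python3 -c "from h import *;ft()";python3 -m pendant '[0,0,0,0,-0.0003,0,0.0173, 0,0,0,0,-0.0003,0,0.0173, 0,0,0,0,-0.0003,0,0.0173]'
python3 -c "from h import *;ft()"; python3 m.py
```

```text
t: 23.08
position: [0.5366, 0.0898, 0.0308]
eef_rot: [-0.001, 0.976, -0.22, -0.0]
contact_force: [1.7, -0.6, -1.4]
width: 0.204
tool F [ 1.8  -0.2   1.36] y 28.44 mm r 109.0 Wmm 18.71 t 23.07
t: 23.45
position: [0.5368, 0.0901, 0.0308]
eef_rot: [-0.001, 0.976, -0.22, -0.0]
contact_force: [-0.0, 0.3, -1.7]
width: 0.203
tool F [-0.15 -0.29  1.69] y 28.78 mm r 109.1 Wmm 18.62 t 23.45
t: 23.82
position: [0.5368, 0.0903, 0.0308]
eef_rot: [-0.001, 0.976, -0.22, -0.0]
contact_force: [0.3, -0.1, -1.2]
width: 0.195
tool F [ 0.32 -0.08  1.15] y 29.0 mm r 109.2 Wmm 17.94 t 23.82
150 edges 305 343 dips []
175 edges 298 347 dips []
200 edges 291 345 dips [326]
220 edges 285 344 dips [319, 324]
235 edges 281 341 dips [314, 320, 324, 327, 330, 333]
0.06 up [[298.0, 185.0], [332.0, 194.0]] low [(1, [329.0, 188.0]), (3, [334.0, 188.0]), (5, [339.0, 189.0]), (7, [343.0, 189.0])]
0.08 up [[285.0, 231.0], [317.0, 239.0]] low [(1, [317.0, 229.0]), (3, [323.0, 230.0]), (5, [329.0, 230.0]), (7, [335.0, 231.0])]
```

```bash
python3 -m pendant '[0,0,0,0,-0.0002,0,0.0167, 0,0,0,0,-0.0002,0,0.0167, 0,0,0,0,-0.0002,0,0.0167]'
python3 -c "from h import *;ft()"; python3 -m pendant '[0,0,0,0,-0.0002,0,0.016, 0,0,0,0,-0.0002,0,0.016, 0,0,0,0,-0.0002,0,0.016]'
python3 -c "from h import *;ft()"; python3 m.py
```

```text
t: 24.25
position: [0.5369, 0.0903, 0.0308]
eef_rot: [-0.001, 0.976, -0.22, -0.0]
contact_force: [0.3, -1.6, -0.7]
width: 0.191
tool F [0.96 1.31 0.73] y 29.04 mm r 109.1 Wmm 17.5 t 24.25
t: 24.62
position: [0.5369, 0.0904, 0.0307]
eef_rot: [-0.0, 0.976, -0.22, -0.0]
contact_force: [-0.9, -3.4, -0.4]
width: 0.19
tool F [0.62 3.51 0.39] y 29.06 mm r 109.2 Wmm 17.43 t 24.62
150 edges 305 343 dips []
175 edges 298 347 dips []
200 edges 291 345 dips [326]
220 edges 286 344 dips [319, 324]
235 edges 281 341 dips [314, 320, 326, 330, 333]
0.06 up [[299.0, 185.0], [332.0, 194.0]] low [(1, [330.0, 188.0]), (3, [334.0, 188.0]), (5, [339.0, 189.0]), (7, [343.0, 189.0])]
0.08 up [[285.0, 231.0], [317.0, 239.0]] low [(1, [317.0, 229.0]), (3, [323.0, 230.0]), (5, [329.0, 230.0]), (7, [335.0, 231.0])]
```

```bash
python3 - <<'E'
from h import *
def edges(f,y,lo,hi):
    im=cv2.imread(f);g=im[y,lo:hi,2].astype(int);return g
im=cv2.imread('pics/w7.png')
for y in(200,235):
    sat=im[y,:,:].astype(int);m=(np.abs(sat[:,1]-sat[:,2])<4)&(sat[:,2]>150);x=np.where(m)[0];x=x[(x>180)&(x<380)]
    runs=np.split(x,np.where(np.diff(x)>1)[0]+1);print('w7',y,[(int(r[0]),int(r[-1])) for r in runs if len(r)>3])
# model for w7
c=viewer.get_calibration('wrist');K=np.array(c['mtx']);T=np.load('c6.npy').copy();p=np.array([.5268,.0694]);T[:2,3]+=p-np.array([.5241,.0641])
def px(X,T):
    d=T[:3,:3].T@(np.array(X)-T[:3,3]);t=np.arctan2(np.hypot(d[0],d[1]),d[2]);m=t/np.hypot(d[0],d[1]);return np.array([K[0,2]+K[0,0]*d[0]*m,K[1,2]+K[1,1]*d[1]*m])
def xat(row,th,o,z,T):
    r=np.linspace(.03,.14,200);P=np.array([px(at(th,q,o,z),T) for q in r]);i=np.argsort(P[:,1]);return np.interp(row,P[i,1],P[i,0])
for row in(200,235):print(row,'up',[round(xat(row,139,o,.062,T)) for o in(-.007,.007)],'low',[(a,[round(xat(row,139+a,o,.048,T)) for o in(-.007,.007)]) for a in(22,24,26,28)])
T=np.array(c['T']);print('now')
for row in(200,220,235):print(row,'up',[round(xat(row,139,o,.062,T),1) for o in(-.007,.007)],'low',[(a,round(xat(row,139+a,.007,.048,T),1)) for a in(0,2,3,4,5)])
a=cv2.imread('pics/wm.png')[80:340,220:400];cv2.imwrite('pics/z10.png',cv2.resize(a,None,fx=3,fy=2.2*1.0,interpolation=cv2.INTER_CUBIC))
E
```

```text
w7 200 [(234, 237), (239, 260), (263, 267), (310, 330)]
w7 235 [(230, 250), (252, 258), (312, 318), (320, 336)]
200 up [236, 272] low [(22, [297, 328]), (24, [302, 333]), (26, [307, 339]), (28, [312, 344])]
235 up [228, 263] low [(22, [300, 331]), (24, [306, 337]), (26, [313, 343]), (28, [319, 350])]
now
200 up [np.float64(294.1), np.float64(330.1)] low [(0, np.float64(323.2)), (2, np.float64(328.4)), (3, np.float64(331.0)), (4, np.float64(333.6)), (5, np.float64(336.1))]
220 up [np.float64(288.2), np.float64(323.6)] low [(0, np.float64(316.8)), (2, np.float64(322.7)), (3, np.float64(325.6)), (4, np.float64(328.5)), (5, np.float64(331.4))]
235 up [np.float64(283.7), np.float64(318.6)] low [(0, np.float64(311.9)), (2, np.float64(318.3)), (3, np.float64(321.5)), (4, np.float64(324.6)), (5, np.float64(327.7))]
```

View pics/z10.png

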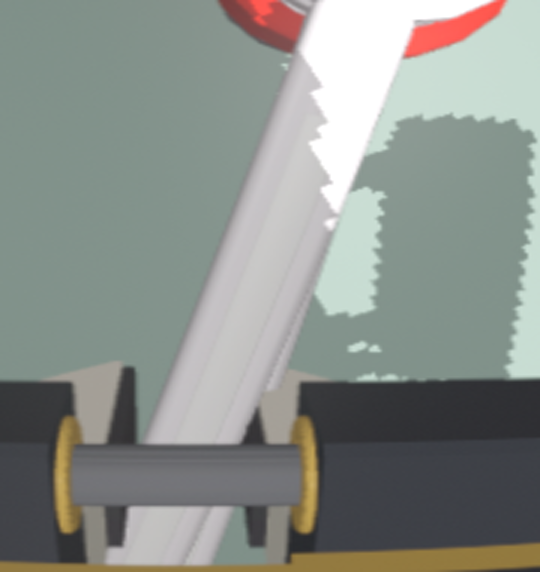

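The close crop shows the lower handle peeping out by only a few pixels beside the right pad. I'll project the finger faces into this image to see which handle the right pad is bearing on.

```bash
python3 - <<'E'
from h import *
c=viewer.get_calibration('wrist');K=np.array(c['mtx']);T=np.array(c['T'])
def px(X):
    d=T[:3,:3].T@(np.array(X)-T[:3,3]);t=np.arctan2(np.hypot(d[0],d[1]),d[2]);m=t/np.hypot(d[0],d[1]);return np.round([K[0,2]+K[0,0]*d[0]*m,K[1,2]+K[1,1]*d[1]*m],1).tolist()
p,q=pose();w=readout.get_state()['width']*.0918
for n,s in(('upper f',-1),('lower f',1)):
    for z in(.062,.048,.031):print(n,z,[px(p+q.apply([x,s*w/2,-(z-p[2])])) for x in(.0095,-.0095)])
print('up edges',[[px(at(139,r,o,.062)) for o in(-.007,.007)] for r in(.1,.11,.12)]);print('low 0,4deg',[[px(at(139+a,r,.007,.048)) for a in(0,4)] for r in(.1,.11,.12)])
print(w,q.as_matrix().round(3).tolist())
E
```

```text
upper f 0.062 [[262.8, 275.2], [263.8, 311.3]]
upper f 0.048 [[264.4, 261.7], [265.2, 295.9]]
upper f 0.031 [[266.0, 248.0], [266.6, 280.0]]
lower f 0.062 [[303.2, 275.2], [302.0, 311.3]]
lower f 0.048 [[301.4, 261.7], [300.5, 295.9]]
lower f 0.031 [[299.6, 248.0], [298.8, 280.0]]
up edges [[[272.3, 272.6], [303.1, 280.2]], [[266.5, 291.7], [296.6, 298.8]], [[261.1, 309.5], [290.3, 316.3]]]
low 0,4deg [[[301.4, 266.4], [315.7, 268.5]], [[295.4, 284.0], [310.8, 286.2]], [[289.7, 300.6], [306.0, 303.0]]]
0.01758970587264837 [[0.903, -0.429, -0.0], [-0.429, -0.903, 0.001], [-0.001, -0.001, -1.0]]
```

The image and the pad geometry disagree by a few mm, and the tilted pads may be clamping the upper handle alone. I'll re-grip square to the handles and further out, where opening minus 14 mm gives the separation directly.

```bash
python3 -m pendant '[0,0,0,0,0,0,0.03, 0,0,0,0,0,0,0.042, 0,0,0,0,0,0,0.042, 0,0,0,0,0,0,0.042, 0,0,0,0,0,0,0.042]'
python3 - <<'E'
from h import *
ft();print(rel(at(140.5,.14,0,.031),-39.5))
E
python3 m.py | head -5
```

```text
t: 25.3
position: [0.5371, 0.0907, 0.0309]
eef_rot: [-0.001, 0.976, -0.219, 0.0]
contact_force: [0.2, 0.3, 0.5]
width: 0.457
tool F [ 0.07 -0.32 -0.5 ] y 29.47 mm r 109.2 Wmm 41.95 t 25.3
(array([-0.07,  0.02, 14.14]), array([-0.0306, -0.0047, -0.0001]))
150 edges 303 345 dips []
175 edges 296 345 dips [338]
200 edges 288 345 dips [322, 335]
220 edges 282 342 dips [315, 331]
235 edges 277 342 dips [310, 328, 332]
```

On release the lower handle sprang back (strip 6 to 18 px). That means the nut had already gone solid and the last squeeze only flexed things. Check the upper spanner's present angle against the start.

```bash
cat > n.py <<'E'
from h import *
c=viewer.get_calibration('wrist');K=np.array(c['mtx']);T=np.array(c['T'])
def px(X):
    d=T[:3,:3].T@(np.array(X)-T[:3,3]);t=np.arctan2(np.hypot(d[0],d[1]),d[2]);m=t/np.hypot(d[0],d[1]);return np.array([K[0,2]+K[0,0]*d[0]*m,K[1,2]+K[1,1]*d[1]*m])
def xat(row,th,o,z):
    P=np.array([px(at(th,q,o,z)) for q in np.linspace(.03,.16,200)]);i=np.argsort(P[:,1]);return round(float(np.interp(row,P[i,1],P[i,0])),1)
for row in(200,220,235):print(row,{a:[xat(row,139+a,o,.062) for o in(-.007,.007)] for a in(-1,0,1)},'lowR',{a:xat(row,139+a,.007,.048) for a in(5,7,9,11)})
E
python3 n.py
python3 - <<'E'
import numpy as np,sys
sys.argv=['x']
from h import *
# same check on w6 (before squeezing)
im=cv2.imread('pics/w6.png')
for y in(200,220,235):
    g=im[y,:,2].astype(int);d=np.diff(g);print('w6',y,[(x,int(d[x])) for x in range(185,400) if abs(d[x])>12])
exec(open('n.py').read().replace("T=np.array(c['T'])","T=np.load('c6.npy')"))
E
```

```text
200 {-1: [291.8, 328.0], 0: [294.9, 330.8], 1: [297.8, 333.5]} lowR {5: 336.7, 7: 341.8, 9: 346.7, 11: 351.6}
220 {-1: [285.5, 321.1], 0: [288.8, 324.2], 1: [292.2, 327.3]} lowR {5: 332.0, 7: 337.7, 9: 343.3, 11: 348.8}
235 {-1: [280.7, 315.9], 0: [284.3, 319.2], 1: [287.9, 322.6]} lowR {5: 328.3, 7: 334.5, 9: 340.6, 11: 346.6}
w6 200 [(217, 14), (218, 28), (251, -17), (252, -17), (305, 24), (335, -17), (336, -20), (395, 42), (396, 16)]
w6 220 [(213, 27), (214, 17), (246, -16), (247, -14), (310, 22), (311, 16), (319, 27), (320, 36), (339, -15), (340, -40), (341, -53), (342, -13), (392, 13), (393, 40), (394, 15)]
w6 235 [(210, 25), (211, 14), (242, -15), (243, -15), (314, 22), (315, 16), (326, 35), (327, 20), (343, -28), (344, -57), (345, -28), (390, 28), (391, 27)]
200 {-1: [218.7, 254.5], 0: [221.6, 257.4], 1: [224.5, 260.2]} lowR {5: 270.9, 7: 276.1, 9: 281.3, 11: 286.5}
220 {-1: [213.8, 248.9], 0: [217.0, 252.1], 1: [220.2, 255.2]} lowR {5: 267.2, 7: 273.1, 9: 278.9, 11: 284.7}
235 {-1: [210.2, 244.7], 0: [213.7, 248.1], 1: [217.1, 251.5]} lowR {5: 264.5, 7: 270.8, 9: 277.1, 11: 283.4}
```

Upper spanner: about 1° clockwise of its start (roughly 3 mm at the end, limit 10). The remaining gap is about 7–8° (0.13 rad), and bearing was at about 0.30–0.35 rad, so the bite looks near complete. I'll re-grip square for a confirming squeeze.

```bash
python3 -c "
from h import *
print(rel(at(141.5,.125,0,.031),-38.5))"
python3 -m pendant '[0,0,4,-0.005,-0.001,0,0.046, 0,0,9,-0.01,-0.002,0,0.046, 0,0,13.1,-0.015,-0.0025,0,0.046, 0,0,13.1,-0.015,-0.0025,0,0.046, 0,0,13.1,-0.015,-0.0025,0,0.046]'
python3 - <<'E'
from h import *
ft();print(rel(at(141.5,.125,0,.031),-38.5))
im=save('wrist','w11.png')
for y in(150,200,220,235):
    g=im[y,:,0].astype(int);d=np.diff(g);print('w11',y,[(x,int(d[x])) for x in range(220,370) if abs(d[x])>10])
E
python3 n.py
```

```text
(array([-0.06,  0.02, 13.13]), array([-0.0166,  0.001 , -0.0001]))
t: 25.98
position: [0.5249, 0.0992, 0.0309]
eef_rot: [-0.001, 0.944, -0.329, 0.0]
contact_force: [0.2, 0.3, -0.3]
width: 0.499
tool F [-0.02 -0.3   0.33] y 4.15 mm r 124.1 Wmm 45.8 t 25.98
(array([-0.08,  0.01,  0.12]), array([-0.001 ,  0.0039, -0.0001]))
w11 150 [(262, 21), (263, 15), (293, 14), (294, 31), (296, -15), (297, 22), (311, -32), (312, -56), (317, 12), (318, 24), (320, -14), (322, 24), (323, 15), (325, -16), (327, 18), (339, -27), (340, -27)]
w11 200 [(259, 15), (260, 24), (294, 22), (313, -27), (331, 28), (332, 29), (335, -22), (336, -36)]
w11 220 [(258, 11), (259, 26), (260, 12), (291, -11), (292, 25), (313, -13), (314, -26), (330, 22), (331, 31), (332, 11), (334, -25), (335, -31)]
w11 235 [(258, 25), (259, 15), (291, 26), (313, -11), (314, -27)]
200 {-1: [263.4, 298.3], 0: [266.9, 301.8], 1: [270.5, 305.3]} lowR {5: 316.0, 7: 322.6, 9: 329.2, 11: 335.8}
220 {-1: [262.4, 296.7], 0: [266.3, 300.5], 1: [270.1, 304.4]} lowR {5: 316.2, 7: 323.4, 9: 330.6, 11: 337.8}
235 {-1: [261.7, 295.5], 0: [265.8, 299.6], 1: [269.8, 303.6]} lowR {5: 316.4, 7: 324.0, 9: 331.6, 11: 339.3}
```

```bash
python3 -m pendant '[0,0,0,0,0.003,0,0.041, 0,0,0,0,0.003,0,0.037, 0,0,0,0,0.003,0,0.034, 0,0,0,0,0.003,0,0.032, 0,0,0,0,0.003,0,0.032]'
python3 -c "from h import *;ft()"
python3 -m pendant '[0,0,0,0,0,0,0.031, 0,0,0,0,0,0,0.03, 0,0,0,0,0,0,0.03]'
python3 -c "from h import *;ft()"
```

```text
t: 26.65
position: [0.523, 0.0969, 0.0309]
eef_rot: [-0.001, 0.944, -0.329, 0.0]
contact_force: [0.7, -0.6, 0.2]
width: 0.349
tool F [ 0.93  0.01 -0.19] y 1.12 mm r 124.0 Wmm 31.99 t 26.65
t: 27.02
position: [0.5231, 0.0969, 0.0309]
eef_rot: [-0.001, 0.944, -0.329, 0.0]
contact_force: [-0.8, 0.5, -0.3]
width: 0.328
tool F [-0.91  0.08  0.28] y 1.15 mm r 124.0 Wmm 30.12 t 27.02
```

```bash
python3 -m pendant '[0,0,0,0,0,0,0.029, 0,0,0,0,0,0,0.029]'
python3 -c "from h import *;ft()"
python3 -m pendant '[0,0,0,0,0,0,0.028, 0,0,0,0,0,0,0.028]'
python3 -c "from h import *;ft()"
python3 -m pendant '[0,0,0,0,0,0,0.0273, 0,0,0,0,0,0,0.0273]'
python3 -c "from h import *;ft()"
```

```text
t: 27.28
position: [0.5232, 0.0971, 0.0309]
eef_rot: [-0.001, 0.944, -0.329, 0.0]
contact_force: [0.1, 1.9, -0.2]
width: 0.317
tool F [-1.08 -1.59  0.25] y 1.41 mm r 124.0 Wmm 29.07 t 27.27
t: 27.52
position: [0.5234, 0.0974, 0.0309]
eef_rot: [-0.001, 0.944, -0.329, 0.0]
contact_force: [1.3, 4.5, -0.4]
width: 0.307
tool F [-1.77 -4.32  0.45] y 1.72 mm r 124.0 Wmm 28.15 t 27.52
t: 27.78
position: [0.5234, 0.0975, 0.031]
eef_rot: [-0.001, 0.944, -0.329, 0.0]
contact_force: [2.2, 3.4, -1.5]
width: 0.299
tool F [-0.37 -4.    1.48] y 1.83 mm r 124.0 Wmm 27.47 t 27.77
```

```bash
python3 -m pendant '[0,0,0,0,-0.0005,0,0.0265, 0,0,0,0,-0.0005,0,0.0265]'
python3 -c "from h import *;ft()"
python3 -m pendant '[0,0,0,0,-0.0005,0,0.0257, 0,0,0,0,-0.0005,0,0.0257]'
python3 -c "from h import *;ft()"
python3 -m pendant '[0,0,0,0,-0.0005,0,0.025, 0,0,0,0,-0.0005,0,0.025]'
python3 -c "from h import *;ft()"
```

```text
t: 28.02
position: [0.5236, 0.0977, 0.0309]
eef_rot: [-0.001, 0.944, -0.329, 0.0]
contact_force: [0.6, 3.4, -1.0]
width: 0.291
tool F [-1.64 -3.01  1.05] y 2.15 mm r 124.0 Wmm 26.71 t 28.02
t: 28.28
position: [0.5238, 0.098, 0.0309]
eef_rot: [-0.001, 0.944, -0.329, 0.0]
contact_force: [1.2, 1.8, -0.6]
width: 0.281
tool F [-0.18 -2.16  0.64] y 2.5 mm r 124.1 Wmm 25.77 t 28.27
t: 28.52
position: [0.524, 0.0983, 0.0309]
eef_rot: [-0.001, 0.944, -0.329, 0.0]
contact_force: [-0.0, 1.0, 1.1]
width: 0.275
tool F [-0.64 -0.76 -1.05] y 2.83 mm r 124.1 Wmm 25.27 t 28.52
```

```bash
python3 -m pendant '[0,0,0,0,-0.0005,0,0.024, 0,0,0,0,-0.0005,0,0.024]'
python3 -c "from h import *;ft()"
python3 -m pendant '[0,0,0,0,-0.0005,0,0.023, 0,0,0,0,-0.0005,0,0.023]'
python3 -c "from h import *;ft()"
python3 -m pendant '[0,0,0,0,-0.0005,0,0.022, 0,0,0,0,-0.0005,0,0.022]'
python3 - <<'E'
from h import *
ft()
im=save('wrist','w12.png')
for y in(200,220,235):
    g=im[y,:,0].astype(int);d=np.diff(g);print(y,[(x,int(d[x])) for x in range(220,370) if abs(d[x])>10])
E
python3 n.py
```

```text
t: 28.78
position: [0.5243, 0.0987, 0.031]
eef_rot: [-0.001, 0.944, -0.329, 0.0]
contact_force: [0.3, 0.6, -0.5]
width: 0.265
tool F [-0.16 -0.69  0.51] y 3.28 mm r 124.1 Wmm 24.34 t 28.77
t: 29.02
position: [0.5245, 0.099, 0.0309]
eef_rot: [-0.001, 0.944, -0.329, -0.0]
contact_force: [0.9, 0.8, 1.1]
width: 0.252
tool F [ 0.24 -1.17 -1.13] y 3.73 mm r 124.2 Wmm 23.15 t 29.02
t: 29.28
position: [0.5248, 0.0994, 0.031]
eef_rot: [-0.001, 0.944, -0.329, -0.0]
contact_force: [0.9, 0.9, 0.9]
width: 0.241
tool F [ 0.12 -1.24 -0.89] y 4.21 mm r 124.2 Wmm 22.17 t 29.27
200 [(260, 22), (261, 18), (294, 20), (295, 14), (308, -26), (315, 27), (316, 25), (335, -22), (336, -36)]
220 [(259, 18), (260, 22), (293, 27), (308, -25), (309, -12), (330, 13), (331, 30), (332, 21), (335, -23), (336, -31)]
235 [(259, 25), (260, 14), (292, 27), (308, -24), (309, -13)]
200 {-1: [263.7, 298.6], 0: [267.3, 302.2], 1: [270.8, 305.7]} lowR {5: 316.3, 7: 322.9, 9: 329.5, 11: 336.2}
220 {-1: [262.7, 297.1], 0: [266.6, 300.9], 1: [270.4, 304.7]} lowR {5: 316.5, 7: 323.7, 9: 331.0, 11: 338.2}
235 {-1: [262.0, 295.8], 0: [266.1, 299.9], 1: [270.1, 303.9]} lowR {5: 316.7, 7: 324.3, 9: 332.0, 11: 339.6}
```

```bash
python3 -m pendant '[0,0,0,0,-0.0005,0,0.021, 0,0,0,0,-0.0005,0,0.021, 0,0,0,0,-0.0005,0,0.021]'
python3 -c "from h import *;ft()"
python3 -m pendant '[0,0,0,0,-0.0006,0,0.02, 0,0,0,0,-0.0006,0,0.02, 0,0,0,0,-0.0006,0,0.02]'
python3 - <<'E'
from h import *
ft()
im=save('wrist','w13.png')
for y in(220,235):
    g=im[y,:,0].astype(int);d=np.diff(g);print(y,[(x,int(d[x])) for x in range(220,320) if abs(d[x])>10])
E
python3 -m pendant '[0,0,0,0,0,0,0.03, 0,0,0,0,0.001,0,0.042, 0,0,0,0,0.001,0,0.05, 0,0,0,0,0.001,0,0.05]'
python3 - <<'E'
from h import *
ft()
im=save('wrist','w14.png')
for y in(220,235):
    g=im[y,:,0].astype(int);d=np.diff(g);print(y,[(x,int(d[x])) for x in range(220,320) if abs(d[x])>10])
E
python3 n.py
```

```text
t: 29.7
position: [0.5251, 0.0998, 0.031]
eef_rot: [-0.001, 0.944, -0.329, -0.0]
contact_force: [-0.1, 0.5, 1.0]
width: 0.234
tool F [-0.4  -0.34 -1.04] y 4.68 mm r 124.2 Wmm 21.47 t 29.7
t: 30.08
position: [0.5254, 0.1002, 0.0309]
eef_rot: [-0.001, 0.944, -0.329, -0.0]
contact_force: [-0.2, 0.0, 1.3]
width: 0.22
tool F [-0.17  0.13 -1.32] y 5.18 mm r 124.3 Wmm 20.19 t 30.07
220 [(261, 11), (262, 25), (263, 13), (295, 26), (308, -28)]
235 [(261, 24), (262, 18), (294, 32), (307, -12), (308, -27)]
t: 30.62
position: [0.5251, 0.0996, 0.031]
eef_rot: [-0.001, 0.944, -0.329, 0.0]
contact_force: [-0.3, -0.2, 0.3]
width: 0.537
tool F [-0.11  0.29 -0.29] y 4.47 mm r 124.1 Wmm 49.3 t 30.62
220 [(257, 23), (258, 19), (291, 17), (312, -25), (313, -14)]
235 [(256, 19), (257, 22), (289, 15), (290, 14), (312, -16), (313, -22)]
200 {-1: [264.3, 299.2], 0: [267.8, 302.7], 1: [271.4, 306.2]} lowR {5: 316.8, 7: 323.4, 9: 330.0, 11: 336.6}
220 {-1: [263.3, 297.6], 0: [267.1, 301.4], 1: [271.0, 305.2]} lowR {5: 317.0, 7: 324.2, 9: 331.4, 11: 338.6}
235 {-1: [262.6, 296.4], 0: [266.6, 300.4], 1: [270.7, 304.4]} lowR {5: 317.1, 7: 324.8, 9: 332.4, 11: 340.1}
```

The second squeeze sprang back fully (strip 22.5 px before, 22.7 px after), so the nut took no further set. The remaining separation is about 0.11 rad. Even with the latest possible bearing (0.26 rad), that means a bite of about 0.146 rad, above the 0.125 needed. Now I'll lift off and check from the fixed cameras.

```bash
python3 -m pendant '[0,0,0,0,0,0,0.07, 0,0,0,0,0,0,0.07, 0,0,0,0,0,-0.03,0.07, 0,0,0,0,0,-0.07,0.07, 0,0,0,0,0,-0.12,0.07, 0,0,0,-0.05,0.05,-0.15,0.07, 0,0,0,-0.08,0.1,-0.15,0.07, 0,0,0,-0.12,0.15,-0.15,0.07, 0,0,0,-0.12,0.2,-0.15,0.07, 0,0,0,-0.12,0.25,-0.15,0.07, 0,0,0,-0.12,0.25,-0.15,0.07]'
python3 - <<'E'
from h import *
st()
a=cv2.imread('pics/top0.png');b=save('top','top1.png')[:,:,::-1].copy();s0=cv2.imread('pics/side0.png');s1=save('side','side1.png')[:,:,::-1]
# template shift of upper handle end and bystanders, subpixel
for n,A,B,x,y,h in(('upper end top',a,b,237,239,5),('upper end side',s0,s1,268,246,5),('hex top',a,b,277,194,7),('vblock',a,b,203,183,16),('key',a,b,180,250,18),('sparenut',a,b,344,207,8),('tin',a,b,340,276,12),('caliper',a,b,450,210,28),('level',a,b,292,156,20)):
    t=cv2.resize(A[y-h:y+h+1,x-h:x+h+1],None,fx=4,fy=4,interpolation=2);m=h+6;w=cv2.resize(B[y-m:y+m+1,x-m:x+m+1],None,fx=4,fy=4,interpolation=2)
    r_=cv2.matchTemplate(w,t,cv2.TM_CCOEFF_NORMED);_,v,_,l=cv2.minMaxLoc(r_);print(n,(l[0]-24)/4,(l[1]-24)/4,round(v,2))
# lit handle mask angle in top
E
```

```text
t: 32.05
position: [0.2741, -0.0237, 0.1809]
eef_rot: [-0.0, 0.943, -0.332, 0.001]
contact_force: [0.4, 1.4, -0.6]
width: 0.764
t 32.05 p [ 0.2741 -0.0237  0.1809] yaw -38.8 F [ 0.39  1.42 -0.6 ] M [ 0.08  0.02 -0.01] w 70.1
upper end top 4.5 3.75 0.85
upper end side 3.75 1.5 0.72
hex top 0.0 0.0 0.91
vblock 0.0 0.0 1.0
key 0.0 0.0 1.0
sparenut 0.0 0.0 1.0
tin 0.0 0.25 0.74
caliper 0.0 0.0 1.0
level 0.0 0.0 1.0
```

The end template has probably locked onto the lower spanner's end (same pattern, about 20 mm away). I'll locate both end holes separately.

```bash
python3 - <<'E'
from h import *
for f in('top0','top1'):
    g=cv2.imread(f'pics/{f}.png')[:,:,2];print(f);print(g[228:250,226:250])
A=cv2.imread('pics/top0.png');B=cv2.imread('pics/top1.png')
x,y,h=237,239,4;t=cv2.resize(A[y-h:y+h+1,x-h:x+h+1],None,fx=4,fy=4,interpolation=2);m=h+8;w=cv2.resize(B[y-m:y+m+1,x-m:x+m+1],None,fx=4,fy=4,interpolation=2)
r_=cv2.matchTemplate(w,t,cv2.TM_CCOEFF_NORMED);pk=(r_==cv2.dilate(r_,np.ones((9,9))))&(r_>.3)
print([((b-32)/4,(a-32)/4,round(float(r_[a,b]),2)) for a,b in np.argwhere(pk)])
E
```

```text
top0
[[137 138 137 136 136 137 135 137 137 136 136 137 140  85  72  69 106 233
  233 231 237 241 228 127]
 [136 138 136 134 136 137 136 137 136 136 137 139 140  87  71  83 229 230
  231 237 228 228 131 128]
 [136 135 136 138 136 136 137 135 137 138 140 139  82  68  88 222 230 231
  234 232 238 125 128 136]
 [136 137 138 136 135 136 136 138 137 139 140  84  69  70 230 231 230 233
  233 240 137 129 135 136]
 [136 137 136 136 136 136 137 139  85  71  72  71  75 222 230 230 230 233
  239 157 132 135 135 136]
 [136 135 136 137 136 134 137 141  87  74  73  73 182 229 230 229 236 243
  168 133 133 136 137 136]
 [137 138 135 136 137 137 136 140  82  75  77 149 234 232 230 235 243 184
  136 134 136 136 136 137]
 [136 136 136 136 136 136 137 137  86 142 189 236 233 230 235 242 199 139
  132 137 134 136 137 135]
 [137 136 136 137 136 137 135 133 190 231 232 236 234 234 242 227 127 130
  134 137 135 137 136 136]
 [137 137 135 136 136 135 134 148 229 207 106 111 225 244 233 133 128 136
  136 136 136 135 135 136]
 [137 136 136 136 137 136 132 176 232 149  92  82 194 236 117 127 135 135
  137 136 1
[... 2960 characters left out ...]
 132 132 131 130 131 132 132 130 132 131 132 127 127 125 127 129
  131 129 131 130 132 130]
 [131 131 132 131 130 130 130 130 131 132 132 131 131 131 131 131 131 131
  131 131 129 131 130 131]
 [132 133 132 133 133 133 131 130 131 131 131 132 131 132 130 129 132 131
  130 131 131 129 131 131]
 [131 130 131 131 130 131 131 131 131 132 132 131 130 131 131 132 133 132
  131 130 131 131 132 131]]
[(np.float64(2.0), np.float64(-5.0), 0.34), (np.float64(-1.25), np.float64(-1.25), 0.85), (np.float64(7.5), np.float64(0.0), 0.34), (np.float64(-4.0), np.float64(3.25), 0.48), (np.float64(-0.25), np.float64(3.75), 0.33), (np.float64(4.5), np.float64(3.75), 0.9), (np.float64(2.0), np.float64(8.0), 0.47)]
```

Both ends are resolved. The upper end moved (-1.25, -1.25) px, about 5 mm (limit 10 mm). The lower end is about 21 mm from it (0.11–0.125 rad). Bystanders show no shift in the top view. Handing in.

```bash
python3 -c "
from h import *
r.hand_in();st()"
```

```text
the job is handed in; nothing more can be done
the job is handed in; nothing more can be done
```

I locked the nut and handed the job in at about 32 s; by my measurements it meets the criteria, but no verdict was reported. I swung the lower spanner clockwise with shut fingers and straddled both handles. I then squeezed them together while shifting the tool so that the upper handle was held still. After that I re-gripped square for a second squeeze, let go and lifted away, leaving both spanners on.

**Last checks**
- **Nut tightness:** the handles now stand 0.11–0.125 rad apart. The push force rose at about 0.30–0.35 rad, which I took as the nut bearing, so the bite is about 0.18–0.2 rad. Even with the latest bearing angle in the task (0.26 rad), the bite would be at least 0.135 rad, against the 0.125 needed.
- **Second squeeze:** it left no further set; the gap was the same before and after.
- **Bystanders:** the V-block, chuck key, spare nut, caliper and level show no shift in the top view. The tin shows 0.25 px on a poor match. I did not measure the oil bottle.
- **Contact:** the gripper is well clear of everything.

**What disagreed or is less certain**
- **Screw setting:** the upper spanner crept about 1.6° clockwise. Its end moved about 5 mm, inside the 10 mm limit but not zero.
- **First squeeze:** late in it, the image and the finger opening disagreed by several mm. The handles flexed and sprang back about 3–4° on release, so I probably squeezed further than needed.
- **Squeeze force:** the wrist sensor reads only the difference between the two fingers. The force on each handle was not measured; I relied on the gripper's fixed limit of about 30 N.

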